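# Set out the station kit on its outline mats

## Robot

A 7-joint arm with a two-finger parallel gripper is mounted at the origin on a cart in front of the work surface, level with it; the furniture and walls round the work are solid. World frame = base frame: x ahead of the robot, y to its left, z up, the work surface at z = 0. Lengths are in m, angles in degrees, forces in N, time in s.
With the tool pointing down it reaches from about 0.425 to 1.025 m from the base axis. Payload 9.4 kg.
Tool frame: the origin (TCP) lies at the very end of the fingers, on their centre line; the grasp point (between the pads) lies 19 mm behind it; z points along the fingers, y is the direction in which the jaws open and shut (so a half turn about z gives the same grasp; the last joint's range is limited). The gripper opens to 85 mm and grips with 20 to 120 N. Pads are 22 mm wide; open, the fingers measure 114 mm over their backs; the gripper's body (76 mm by 85 mm) begins 54 mm behind the grasp point. The pads swing forward as they close: fully open they stand 13 mm farther back than shut.
Start: joints at [72.496, 34.337, -0.143, 91.639, 0.103, 54.024, -4.572], TCP at [0.164, -0.706, 0.231] pointing down, gripper open.
Joint ranges: [-147.43, 147.43], [-19.82, 112.94], [-74.19, 73.91], [6.32, 146.72], [-59.91, 239.91], [6.04, 106.73], [-150.56, 150.56]. Speed limits (degrees/s): [127.2, 127.2, 172.46, 172.46, 180, 180, 180].

## Interface

Orientations are given as [roll, pitch, yaw] about the fixed x, y, z axes, in that order (R = Rz(yaw) Ry(pitch) Rx(roll)).
In Python, from station import bot gives the robot as it stands.
- The arm moves only by the tool jog_arm, never from a script. Its argument "steps" is a list of rows, each an object of numbers: "ax", "ay", "az": the turn, a rotation vector about the tool's x, y, z in rad; "dx", "dy", "dz": the shift along the tool's x, y, z in m; "hand": the finger opening in m, from 0 to 0.0854. In form: [{"ax": .., "ay": .., "az": .., "dx": .., "dy": .., "dz": .., "hand": ..}, ...]. A call has 1 to 10 rows; each row shifts and turns the pose as measured when the row begins, along the tool's axes as they then stand; what a row does not reach is not made up. A row lasts 1/10 s, in which the tool goes at most 50 mm and 8.59 degrees, less where a joint would pass 70% of its speed; a pose out of reach is approached as far as the arm can. A call with a gripper value outside its range is refused whole. The fingers move at their own pace and stop on an object; "squeeze" is the grip in N (left out, the last holds). Time passes only in rows, so rows that do not move let the fingers close. It gives the time, the measured TCP pose, the force and the opening at its end, in the units of the state.
- bot.sense(): the state, without advancing time (a new reading comes with each control period).
- bot.get_image(name): name is "side" or "top"; returns the picture (400x640x3 uint8, blue, green, red); there is no depth.
- bot.camera_info(name): a dict with "fx", "fy", "cx", "cy" (pixels), "eye" and "orientation" of the camera in the world. Camera axes: x right, y up, looking along -z (the intrinsics and any distortion apply to the point x, -y, -z); pixel columns grow to the right and rows downward; lengths in m; the calibration is good to about 2 mm. A picture is of the moment at which its call begins. camera_info takes no time and is no camera call.
- bot.job_done(): hands the job in, once; it reports no verdict.
Trained networks look in the newest picture that a camera, given by its name, has taken for a name from the list of things; names that differ only in an ending like _2 or _b are one class to them, and where a whole thing is asked for, a point or a joint stands for the part that bears it (a point fixed in the world has none). Each returns a list of dicts, best first, with "score" (0 to 1); they miss things now and then, are a little off and sometimes report something else, mostly with a low value. They report only what shows in the picture. A call takes as long as a camera call.
- bot.search_frame(camera, thing): "extent" ([left, top, width, height] in pixels, round what is visible of it).
- bot.outline_of(camera, thing): "mask" (400x640 bool, what is visible of it) and "extent" ([left, top, width, height] in pixels, round what is visible of it).
The state is a dict: "time": time; "joint_pos": joint angles; "dq": joint speeds; "joint_efforts": joint torques, N m; "position": TCP position; "orientation": TCP orientation; "force": force on the tool from outside, world axes, zero at the start; "moment": the same for the moment, N m; "grip_width": finger opening in m.
Only numpy, scipy, OpenCV 4.12 (cv2) and the standard library are available. Lean on these libraries where they do the work, as an engineer would, in place of code of your own. Each camera call takes 0.05 s, during which the arm holds its last target. There are 200 camera calls.

## Task

Get the station ready for the next shift: set the tape measure, the grey cover, the red bottle and the aluminium cup each on the black mat whose outline matches it, centred and flat on its base, the two long ones lined up with their outlines (either way round). Do not tip any of them over, and leave the yellow screw bin and the grease tin where they are.

Things in the scene. Friction and masses are not known exactly. Their poses are not given: they have to be found in the camera images.
- tape_measure: yellow tape measure with a black square on each flank, standing upright on its flat base; 36 mm thick (x), 80 mm long (y, with the short hook; the case reaches from y = -28 to +40 mm), 62 mm high. Origin: centre of the underside; z up. Grip across x, the flanks are flat.
- cover: light grey moulded cover, a closed box with a flat underside, four screws in its top; 52 mm wide (x), 88 mm long (y), 24 mm high. Origin: centre of the underside; z up. Grip across x.
- threadlock: red bottle with a white pointed nozzle, standing; 98 mm high. Round body of 29 mm diameter up to 68 mm, nozzle 17 mm thick above. Origin: on the underside, the bottle's axis lies at x = 2 mm, y = -2 mm; z up.
- cup: silvery white turned aluminium cup, round, open at the top, standing; 43 mm high, 36 mm in diameter at its flange low on the cup, about 30 mm at the top. Origin: centre of the underside; z up. Grip it about 20 to 25 mm up.
- tape_mat: black rubber mat 3 mm thick, fixed on the worktop; 48 x 92 mm, with a yellow outline 36 x 80 mm that has a black rectangle in the middle: for the tape measure. Origin: middle of the mat's underside, under the middle of the outline; y along the long side, x along the short.
- cover_mat: black rubber mat 3 mm thick, fixed on the worktop; 64 x 100 mm, with a grey outline 52 x 88 mm that has four small black dots near the corners: for the cover. Origin: middle of the mat's underside, under the middle of the outline; y along the long side, x along the short.
- bottle_mat: black rubber mat 3 mm thick, fixed on the worktop; round, 56 mm in diameter, with a red disc of 33 mm that has a white spot in the middle: for the red bottle. Origin: middle of the mat's underside.
- cup_mat: black rubber mat 3 mm thick, fixed on the worktop; round, 56 mm in diameter, with a white ring, 36 mm outside and 24 mm inside: for the aluminium cup. Origin: middle of the mat's underside.
- stack_bin: bystander: loose yellow open-front bin with screws, 130 x 111 x 60 mm high, behind the work. Origin: centre of the underside.
- grease_tin: bystander: loose round white tin with a green lid, 69 mm in diameter, 28 mm high, behind the work. Origin: centre of the underside. Right of it and of the mats stands the assembly fixture: a guard 190 mm high at its near left corner, and far to the right, at x = 0.31 to 0.61, y = -0.67 to -0.75, a gate frame 0.29 to 0.45 m high; keep the arm clear of both.

How it is judged:
By the outcome, as a careful person would: the job done as asked, in the order asked, and still so for the second after the job is handed in, with the robot touching nothing.
It also fails if it takes over 106 s, if anything falls off the work surface, if the arm or the gripper's body presses on something with over 40 N, if the wrist force passes 120 N, or if a joint passes its speed limit or range.

## Working session

There is one attempt and no reset: what is moved stays moved. The work goes in short steps, Python scripts to look and compute and a tool call to move; the robot and the scene stay as the last step left them, time stands still between calls to the robot, and variables do not carry over. Pictures are saved under pics/ and viewed, about 12 in all and at most 16, crops included, and the job is handed in when it is done.

Besides the shell and the picture viewer there is one more tool, called after "Call:" by a JSON object that holds its "fn" and its "kwargs". jog_arm: Moves the arm, as the interface text tells. Its arguments: {"type":"object","properties":{"steps":{"type":"array"},"squeeze":{"type":"number"}},"required":["steps"]}

```bash
ls; mkdir -p pics; python3 - <<'E'
from station import bot
import cv2
for n in ("side","top"):
    print(n,bot.camera_info(n)); cv2.imwrite(f"pics/{n}0.png",bot.get_image(n))
print(bot.sense())
E
```

```text
pics
side {'fx': 411.34585061000735, 'fy': 411.34585061000735, 'cx': 316.35198380104356, 'cy': 201.2595600291572, 'eye': array([0.44998253, 0.92869212, 0.47651134]), 'orientation': array([  59.31502858,    0.8308658 , -168.61783139])}
top {'fx': 397.39908382974585, 'fy': 397.39908382974585, 'cx': 323.88651998957823, 'cy': 204.90791274183098, 'eye': array([0.44226424, 0.1825055 , 0.88302118]), 'orientation': array([  9.96121033,  -0.86019217, -88.70821211])}
{'time': 0.1, 'joint_pos': array([72.49607997, 34.38138647, -0.14566882, 91.67514549,  0.10415418,
       54.02426611, -4.57231389]), 'dq': array([-0.05513542, -0.17942769,  0.09413442, -0.03275387, -0.07411048,
       -0.08651024,  0.04000993]), 'joint_efforts': array([ 3.86871630e-03, -7.77992392e+01,  1.56941973e+00, -2.58626461e+01,
        1.26073411e-02,  5.52513447e-03,  1.54994490e-05]), 'position': array([ 0.1643268 , -0.70570796,  0.2304925 ]), 'orientation': array([-1.79919743e+02,  8.36772773e-03,  1.31131340e+01]), 'force': array([ 0.7247479 , -0.76587822,  0.31758574]), 'moment': array([ 0.01968625,  0.02548968, -0.04623753]), 'grip_width': 0.0853456661422472}
```

View pics/side0.png

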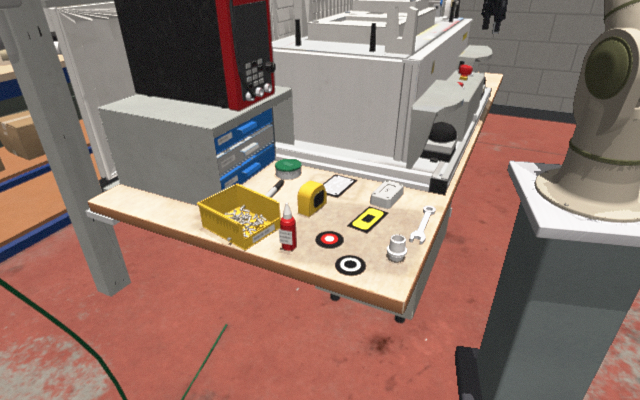

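View pics/top0.png

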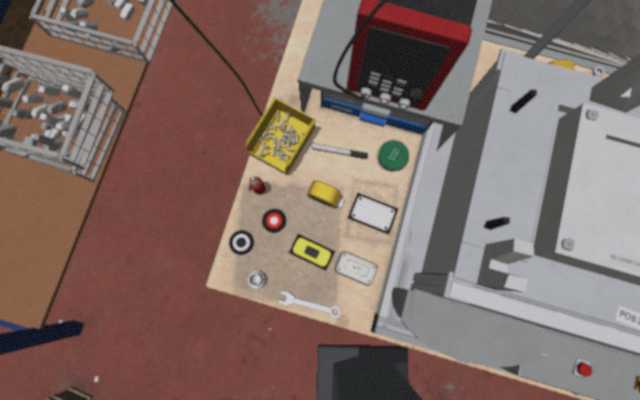

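```bash
cat > h.py <<'E'
import numpy as np, cv2
from scipy.optimize import minimize
from scipy.spatial.transform import Rotation as R
from station import bot
def project(cam,P):
    i=bot.camera_info(cam); q=(np.asarray(P)-i["eye"])@R.from_euler("xyz",i["orientation"],degrees=True).as_matrix()
    return np.c_[i["cx"]+i["fx"]*q[:,0]/-q[:,2], i["cy"]+i["fy"]*q[:,1]/q[:,2]]
def unproject(cam,u,v,z):
    i=bot.camera_info(cam); d=R.from_euler("xyz",i["orientation"],degrees=True).apply([(u-i["cx"])/i["fx"],-(v-i["cy"])/i["fy"],-1])
    return i["eye"]+d*(z-i["eye"][2])/d[2]
def box(x0,x1,y0,y1,z0,z1): return np.array([[x,y,z] for x in(x0,x1) for y in(y0,y1) for z in(z0,z1)])
def cyl(r,z0,z1,x=0,y=0):
    a=np.linspace(0,2*np.pi,24,endpoint=False)
    return np.vstack([np.c_[x+r*np.cos(a),y+r*np.sin(a),0*a+z] for z in(z0,z1)])
def tape():
    prof=[(-28,0),(40,0),(38,8),(33,8),(33,40),(20,60),(10,62),(-18,62),(-28,52)]
    return np.array([[x,y/1e3,z/1e3] for x in(-.018,.018) for y,z in prof])
M={"tape_measure":[tape()],"cover":[box(-.026,.026,-.044,.044,0,.024)],
 "threadlock":[cyl(.0145,0,.068),cyl(.0085,.068,.078),cyl(.003,.078,.098)],
 "cup":[cyl(.018,0,.012),cyl(.015,0,.043)],
 "tape_mat":[box(-.024,.024,-.046,.046,0,.003)],"cover_mat":[box(-.032,.032,-.05,.05,0,.003)],
 "bottle_mat":[cyl(.028,0,.003)],"cup_mat":[cyl(.028,0,.003)],
 "stack_bin":[box(-.065,.065,-.055,.055,0,.06)],"grease_tin":[cyl(.0345,0,.028)]}
S=8
def render(cam,thing,x,y,yaw,z,shape,off,s=S):
    m=np.zeros(shape,np.uint8)
    for P in M[thing]:
        W=P@R.from_euler("z",yaw).as_matrix().T+[x,y,z]
        h=cv2.convexHull(((project(cam,W)-off+.5)*s*16).astype(np.int32).reshape(-1,1,2))
        cv2.fillConvexPoly(m,h,1,shift=4)
    return m
def locate(thing,cams=("side","top"),z=0,fit_yaw=True,seed=None):
    obs=[]
    for c in cams:
        r=bot.outline_of(c,thing)
        if not r: print(thing,c,"none"); continue
        l,t,w,h=[int(v) for v in r[0]["extent"]]; l-=8;t-=8;w+=16;h+=16
        l=max(l,0);t=max(t,0)
        m=cv2.resize(r[0]["mask"][t:t+h,l:l+w].astype(np.float32),None,fx=S,fy=S,interpolation=cv2.INTER_LINEAR)>.5
        obs.append((c,m,(l,t),r[0]["score"]))
    if not obs: return
    def cost(p,sep=False):
        e=[]
        for c,m,o,_ in obs:
            k=render(c,thing,p[0],p[1],p[2],z,m.shape,o)>0
            e.append(1-(k&m).sum()/max((k|m).sum(),1))
        return e if sep else np.mean(e)
    if seed is None:
        c,m,o,_=obs[-1]; v,u=np.argwhere(m).mean(0)/S; seed=unproject(c,u+o[0],v+o[1],z+.5*max(P[:,2].max() for P in M[thing]))[:2]
    best=None
    for a in (np.radians(np.arange(0,360,30)) if fit_yaw else [0]):
        q=minimize(cost,[*seed,a],method="Nelder-Mead",options=dict(initial_simplex=[[*seed,a],[seed[0]+.01,seed[1],a],[seed[0],seed[1]+.01,a],[*seed,a+.3]],xatol=1e-4,fatol=1e-4,maxiter=120))
        if best is None or q.fun<best.fun: best=q
    print(thing,"xy",best.x[:2].round(4),"yaw",round(np.degrees(best.x[2])%360,1),"1-IoU",np.round(cost(best.x,True),2),[ (o[0],round(float(o[3]),2)) for o in obs],flush=True)
    return best.x
E
python3 - <<'E'
from h import *
for c in("side","top"): bot.get_image(c)
for t in M: locate(t,fit_yaw=t in("tape_measure","cover","tape_mat","cover_mat","stack_bin"))
E
```

```text
tape_measure xy [0.6189 0.1789] yaw 164.2 1-IoU [0.08 0.16] [('side', 0.69), ('top', 0.94)]
cover xy [0.459  0.1026] yaw 163.0 1-IoU [0.11 0.13] [('side', 0.56), ('top', 0.58)]
threadlock xy [0.6331 0.3207] yaw 7.3 1-IoU [0.13 0.14] [('side', 0.86), ('top', 0.53)]
cup xy [0.4307 0.3159] yaw 2.3 1-IoU [0.23 0.1 ] [('side', 0.65), ('top', 0.47)]
tape_mat xy [0.4931 0.1982] yaw 155.7 1-IoU [0.06 0.05] [('side', 0.84), ('top', 0.84)]
cover_mat xy [0.5819 0.0635] yaw 159.3 1-IoU [0.23 0.04] [('side', 0.87), ('top', 0.91)]
bottle_mat xy [0.5607 0.2853] yaw 17.8 1-IoU [0.14 0.05] [('side', 0.59), ('top', 0.68)]
cup_mat xy [0.5104 0.3534] yaw 9.6 1-IoU [0.06 0.07] [('side', 0.88), ('top', 0.73)]
stack_bin xy [0.746  0.2724] yaw 152.0 1-IoU [0.09 0.07] [('side', 0.96), ('top', 0.68)]
grease_tin xy [0.7142 0.0195] yaw 10.2 1-IoU [0.07 0.05] [('side', 0.62), ('top', 0.96)]
```

```bash
python3 - <<'E'
from h import *
def tri(s,t):
    f=lambda X: np.sum((project("side",[X])[0]-s)**2)+np.sum((project("top",[X])[0]-t)**2)
    q=minimize(f,[.5,0,.2],method="Nelder-Mead",options=dict(maxiter=3000,xatol=1e-5,fatol=1e-4)); print(s,q.x.round(3),round(q.fun,1))
tri((466,70),(585,369)); tri((298,33),(523,100)); tri((373,37),(497,222)); tri((298,25),(533,92));tri((373,25),(508,222))
for p in((380,332),(400,190),(345,345),(210,287)): print(p,unproject("top",*p,0).round(3),unproject("top",*p,.19).round(3))
print(unproject("side",438,188,0).round(3),bot.sense()["time"])
E
```

```text
(466, 70) [ 0.297 -0.252  0.211] 38.3
(298, 33) [ 0.712 -0.125  0.317] 0.4
(373, 37) [ 0.523 -0.074  0.318] 0.0
(298, 25) [ 0.715 -0.131  0.335] 3.8
(373, 25) [ 0.521 -0.078  0.343] 2.8
(380, 332) [0.324 0.046 0.   ] [0.35  0.076 0.19 ]
(400, 190) [0.636 0.    0.   ] [0.595 0.039 0.19 ]
(345, 345) [0.296 0.121 0.   ] [0.328 0.134 0.19 ]
(210, 287) [0.411 0.416 0.   ] [0.418 0.365 0.19 ]
[0.342 0.032 0.   ] 1.2
```

Call:
{"fn": "jog_arm", "kwargs": {"steps": [{"dz": -0.04}, {"dz": -0.04}, {"dy": -0.034, "dz": -0.03}, {"dy": -0.034, "dz": -0.03}, {"dy": -0.034, "dz": -0.03}, {"dy": -0.034, "dz": -0.03}, {"dy": -0.034, "dz": -0.03}, {"dy": -0.034, "dz": -0.03}, {"dy": -0.034}, {"dy": -0.02}]}}

```text
invalid input at $.steps[0]: expected keys ax, ay, az, dx, dy, dz, hand
```

```bash
python3 - <<'E'
import re
s=open('h.py').read()
a=s.index("def tape():"); b=s.index("M={")
s=s[:a]+'''def ext(prof): return np.array([[x,y/1e3,z/1e3] for x in(-.018,.018) for y,z in prof])
'''+s[b:]
s=s.replace("[tape()]","[ext([(-28,0),(40,0),(40,45),(35,56),(24,62),(-10,62),(-22,57),(-28,48)]),ext([(-40,0),(-28,0),(-28,10),(-40,10)])]")
open('h.py','w').write(s)
E
python3 - <<'E'
from h import *
locate("tape_measure"); s=bot.sense(); print(s["time"],s["position"],s["joint_pos"])
# mats by their drawn outline too
E
```

```text
Traceback (most recent call last):
  File "h.py", line 50, in locate
    q=minimize(cost,[*seed,a],method="Nelder-Mead",options=dict(initial_simplex=[[*seed,a],[seed[0]+.01,seed[1],a],[seed[0],seed[1]+.01,a],[*seed,a+.3]],xatol=1e-4,fatol=1e-4,maxiter=120))
  File "h.py", line 43, in cost
    k=render(c,thing,p[0],p[1],p[2],z,m.shape,o)>0
      ~~~~~~^^^^^^^^^^^^^^^^^^^^^^^^^^^^^^^^^^^^
  File "h.py", line 27, in render
    h=cv2.convexHull(((project(cam,W)-off+.5)*s*16).astype(np.int32).reshape(-1,1,2))
                       ~~~~~~~^^^^^^^
  File "h.py", line 6, in project
    i=bot.camera_info(cam); q=(np.asarray(P)-i["eye"])@R.from_euler("xyz",i["orientation"],degrees=True).as_matrix()
ValueError: time passes only in moves, steps and waits
```

```bash
sed -i 's/^from station import bot$/from station import bot\nCI={c:bot.camera_info(c) for c in("side","top")}/; s/bot\.camera_info(cam)/CI[cam]/' h.py
python3 - <<'E'
from h import *
locate("tape_measure"); s=bot.sense(); print(s["time"],s["position"],s["joint_pos"])
E
```

```text
tape_measure xy [0.6171 0.1699] yaw 346.3 1-IoU [0.13 0.21] [('side', 0.69), ('top', 0.94)]
1.4 [ 0.16446773 -0.70611584  0.23129214] [72.49364519 34.33658147 -0.14196132 91.63770554  0.09958988 54.02323853
 -4.57242286]
```

Call:
{"fn": "jog_arm", "kwargs": {"steps": [{"ax": 0, "ay": 0, "az": 0, "dx": 0, "dy": 0, "dz": -0.04, "hand": 0.085}, {"ax": 0, "ay": 0, "az": 0, "dx": 0, "dy": 0, "dz": -0.04, "hand": 0.085}, {"ax": 0, "ay": 0, "az": 0, "dx": 0, "dy": -0.034, "dz": -0.03, "hand": 0.085}, {"ax": 0, "ay": 0, "az": 0, "dx": 0, "dy": -0.034, "dz": -0.03, "hand": 0.085}, {"ax": 0, "ay": 0, "az": 0, "dx": 0, "dy": -0.034, "dz": -0.03, "hand": 0.085}, {"ax": 0, "ay": 0, "az": 0, "dx": 0, "dy": -0.034, "dz": -0.03, "hand": 0.085}, {"ax": 0, "ay": 0, "az": 0, "dx": 0, "dy": -0.034, "dz": -0.03, "hand": 0.085}, {"ax": 0, "ay": 0, "az": 0, "dx": 0, "dy": -0.034, "dz": -0.03, "hand": 0.085}, {"ax": 0, "ay": 0, "az": 0, "dx": 0, "dy": -0.034, "dz": 0, "hand": 0.085}, {"ax": 0, "ay": 0, "az": 0, "dx": 0, "dy": -0.02, "dz": 0, "hand": 0.085}]}}

```text
time: 2.4
position: [0.1043, -0.4473, 0.5004]
orientation: [-180.0, -0.0, 13.1]
force: [-0.5, -0.9, 0.1]
grip_width: 0.0851
```

Call:
{"fn": "jog_arm", "kwargs": {"steps": [{"ax": 0, "ay": 0, "az": -0.105, "dx": 0.048, "dy": -0.0025, "dz": 0, "hand": 0.085}, {"ax": 0, "ay": 0, "az": -0.105, "dx": 0.048, "dy": -0.0025, "dz": 0, "hand": 0.085}, {"ax": 0, "ay": 0, "az": -0.105, "dx": 0.048, "dy": -0.0025, "dz": 0, "hand": 0.085}, {"ax": 0, "ay": 0, "az": -0.105, "dx": 0.048, "dy": -0.0025, "dz": 0, "hand": 0.085}, {"ax": 0, "ay": 0, "az": -0.105, "dx": 0.048, "dy": -0.0025, "dz": 0, "hand": 0.085}]}}

```text
time: 2.9
position: [0.3131, -0.3319, 0.5037]
orientation: [179.6, 0.2, 43.4]
force: [-0.7, -1.6, 0.0]
grip_width: 0.085
```

```bash
python3 - <<'E'
from h import *
im=bot.get_image("top"); sd=bot.get_image("side")
a=cv2.resize(im[150:320,220:420],None,fx=4,fy=4,interpolation=cv2.INTER_CUBIC)
for t,x,y,w in (("tape_measure",.6171,.1699,346.3),("tape_measure",.6189,.1789,344.2),("cover",.459,.1026,163)):
    for P in M[t][:1]:
        W=P@R.from_euler("z",w,degrees=True).as_matrix().T+[x,y,0]
        h=cv2.convexHull(((project("top",W)-[220,150]+.5)*4).astype(np.int32).reshape(-1,1,2)); cv2.polylines(a,[h],True,(255,0,255) if x!=.6189 else (255,255,0),1)
cv2.imwrite("pics/t1.png",a)
E
```

```text
(no output)
```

View pics/t1.png

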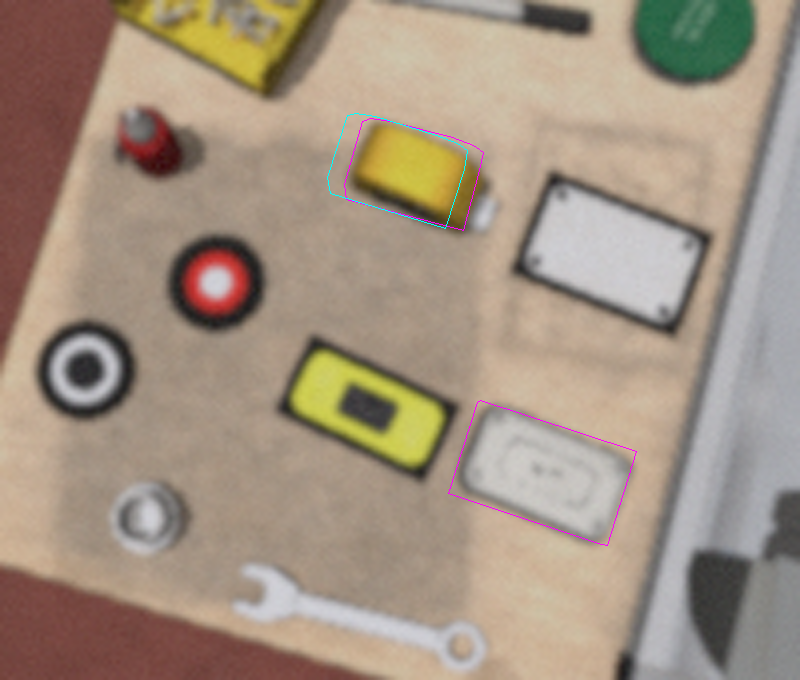

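Call:
{"fn": "jog_arm", "kwargs": {"steps": [{"ax": 0, "ay": 0, "az": -0.105, "dx": 0.048, "dy": -0.0025, "dz": 0, "hand": 0.085}, {"ax": 0, "ay": 0, "az": -0.105, "dx": 0.048, "dy": -0.0025, "dz": 0, "hand": 0.085}, {"ax": 0, "ay": 0, "az": -0.105, "dx": 0.048, "dy": -0.0025, "dz": 0, "hand": 0.085}, {"ax": 0, "ay": 0, "az": -0.105, "dx": 0.048, "dy": -0.0025, "dz": 0, "hand": 0.085}, {"ax": 0, "ay": 0, "az": -0.105, "dx": 0.048, "dy": -0.0025, "dz": 0, "hand": 0.085}, {"ax": 0, "ay": 0, "az": 0, "dx": 0.048, "dy": 0.012, "dz": 0, "hand": 0.085}, {"ax": 0, "ay": 0, "az": 0, "dx": 0.048, "dy": 0.012, "dz": 0, "hand": 0.085}, {"ax": 0, "ay": 0, "az": 0, "dx": 0.048, "dy": 0.012, "dz": 0, "hand": 0.085}, {"ax": 0, "ay": 0, "az": 0, "dx": 0.048, "dy": 0.012, "dz": 0, "hand": 0.085}, {"ax": 0, "ay": 0, "az": 0, "dx": 0, "dy": 0, "dz": 0, "hand": 0.085}]}}

```text
time: 4.0
position: [0.5352, 0.0536, 0.5028]
orientation: [179.4, 0.4, 74.7]
force: [-0.5, 0.3, 0.5]
grip_width: 0.085
```

```bash
cat >> h.py <<'E'
def to(x,y,z,yaw):
    "total turn about tool z (rad, shortest mod 180) and shift in tool axes to a pose; shift given for before the turn and after it"
    s=bot.sense(); r=R.from_euler("xyz",s["orientation"],degrees=True); d=np.array([x,y,z])-s["position"]
    t=(yaw-s["orientation"][2]+90)%180-90; up=R.from_euler("xyz",[180,0,s["orientation"][2]+t],degrees=True)
    rv=(r.inv()*up).as_rotvec()
    print("t",round(s["time"],2),"pos",s["position"].round(4),"ori",s["orientation"].round(1),"grip",round(s["grip_width"],4),"F",s["force"].round(1),
     "\n rotvec",rv.round(4),"shift before turn",r.inv().apply(d).round(4),"after",up.inv().apply(d).round(4))
E
python3 -c "
from h import *
to(.6186,.176,.15,74.3)"
```

```text
t 4.0 pos [0.5352 0.0536 0.5028] ori [179.4   0.4  74.7] grip 0.085 F [-0.5  0.3  0.5] 
 rotvec [0.0098 0.0064 0.0063] shift before turn [0.1424 0.0446 0.3523] after [0.1404 0.0472 0.3528]
```

Call:
{"fn": "jog_arm", "kwargs": {"steps": [{"ax": 0.01, "ay": 0.006, "az": 0.006, "dx": 0.028, "dy": 0.009, "dz": 0.035, "hand": 0.085}, {"ax": 0, "ay": 0, "az": 0, "dx": 0.028, "dy": 0.009, "dz": 0.035, "hand": 0.085}, {"ax": 0, "ay": 0, "az": 0, "dx": 0.028, "dy": 0.009, "dz": 0.035, "hand": 0.085}, {"ax": 0, "ay": 0, "az": 0, "dx": 0.028, "dy": 0.009, "dz": 0.035, "hand": 0.085}, {"ax": 0, "ay": 0, "az": 0, "dx": 0.028, "dy": 0.009, "dz": 0.035, "hand": 0.085}, {"ax": 0, "ay": 0, "az": 0, "dx": 0, "dy": 0, "dz": 0.045, "hand": 0.085}, {"ax": 0, "ay": 0, "az": 0, "dx": 0, "dy": 0, "dz": 0.045, "hand": 0.085}, {"ax": 0, "ay": 0, "az": 0, "dx": 0, "dy": 0, "dz": 0.045, "hand": 0.085}, {"ax": 0, "ay": 0, "az": 0, "dx": 0, "dy": 0, "dz": 0.042, "hand": 0.085}, {"ax": 0, "ay": 0, "az": 0, "dx": 0, "dy": 0, "dz": 0, "hand": 0.085}]}}

```text
time: 5.0
position: [0.6249, 0.1734, 0.1398]
orientation: [179.6, 0.2, 73.8]
force: [0.5, -0.3, 0.7]
grip_width: 0.085
```

```bash
python3 -c "
from h import *
to(.6186,.176,.015,74.3)
a=bot.get_image('side')[120:300,180:460]; b=bot.get_image('top')[150:320,180:460]
cv2.imwrite('pics/a1.png',np.vstack([cv2.resize(i,None,fx=2.0,fy=2.0,interpolation=cv2.INTER_CUBIC)[:298] for i in(a,b)]))"
```

```text
t 5.0 pos [0.6249 0.1734 0.1398] ori [179.6   0.2  73.8] grip 0.085 F [ 0.5 -0.3  0.7] 
 rotvec [ 0.0077  0.003  -0.0082] shift before turn [ 0.0011 -0.0077  0.1248] after [ 0.0008 -0.0068  0.1248]
```

View pics/a1.png

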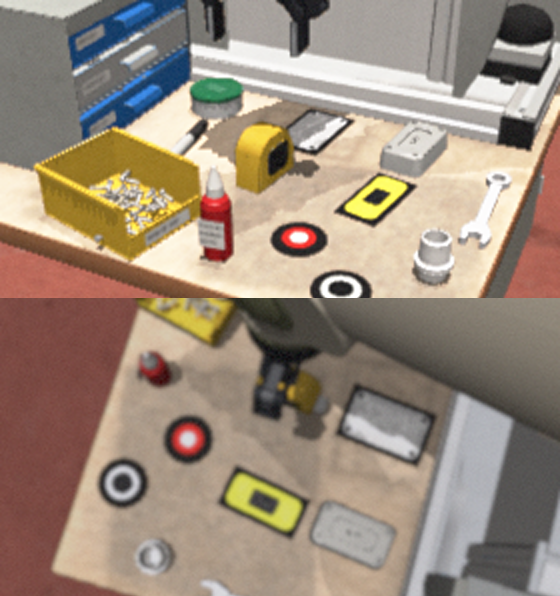

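Call:
{"fn": "jog_arm", "kwargs": {"steps": [{"ax": 0.007, "ay": 0.003, "az": -0.008, "dx": 0.001, "dy": -0.007, "dz": 0, "hand": 0.085}, {"ax": 0, "ay": 0, "az": 0, "dx": 0, "dy": 0, "dz": 0.03, "hand": 0.085}, {"ax": 0, "ay": 0, "az": 0, "dx": 0, "dy": 0, "dz": 0.03, "hand": 0.085}]}}

```text
time: 5.4
position: [0.6277, 0.1811, 0.0962]
orientation: [178.8, -0.9, 74.2]
force: [-0.0, -0.5, -1.0]
grip_width: 0.0852
```

```bash
python3 -c "
from h import *
to(.6186,.176,.02,74.3)"
```

```text
t 5.4 pos [0.6277 0.1811 0.0962] ori [178.8  -0.9  74.2] grip 0.0852 F [-0.  -0.5 -1. ] 
 rotvec [ 0.0212 -0.0154 -0.0014] shift before turn [-0.0085 -0.009   0.0759] after [-0.0074 -0.0074  0.0762]
```

Call:
{"fn": "jog_arm", "kwargs": {"steps": [{"ax": 0, "ay": 0, "az": 0, "dx": 0, "dy": 0, "dz": 0, "hand": 0.085}, {"ax": 0, "ay": 0, "az": 0, "dx": 0, "dy": 0, "dz": 0, "hand": 0.085}]}}

```text
time: 5.6
position: [0.628, 0.1815, 0.0987]
orientation: [178.7, -0.9, 74.3]
force: [0.3, 0.4, 0.3]
grip_width: 0.0851
```

```bash
python3 -c "
from h import *
to(.6186,.176,.02,74.3)"
```

```text
t 5.6 pos [0.628  0.1815 0.0987] ori [178.7  -0.9  74.3] grip 0.0851 F [0.3 0.4 0.3] 
 rotvec [ 0.0227 -0.0163 -0.001 ] shift before turn [-0.0092 -0.0094  0.0784] after [-0.0079 -0.0076  0.0787]
```

Call:
{"fn": "jog_arm", "kwargs": {"steps": [{"ax": 0.023, "ay": -0.016, "az": 0, "dx": -0.009, "dy": -0.009, "dz": 0, "hand": 0.085}, {"ax": 0, "ay": 0, "az": 0, "dx": 0, "dy": 0, "dz": 0, "hand": 0.085}]}}

```text
time: 5.8
position: [0.6174, 0.1754, 0.1026]
orientation: [179.9, -0.1, 74.2]
force: [0.5, 0.4, 0.2]
grip_width: 0.0852
```

```bash
python3 -c "
from h import *
to(.6186,.176,.02,74.3)"
```

```text
t 5.8 pos [0.6174 0.1754 0.1026] ori [ 1.799e+02 -1.000e-01  7.420e+01] grip 0.0852 F [0.5 0.4 0.2] 
 rotvec [ 0.0017 -0.0013 -0.001 ] shift before turn [0.0008 0.0009 0.0826] after [0.0009 0.001  0.0826]
```

Works; now descend slower, then close.

Call:
{"fn": "jog_arm", "kwargs": {"steps": [{"ax": 0, "ay": 0, "az": 0, "dx": 0, "dy": 0.001, "dz": 0.015, "hand": 0.085}, {"ax": 0, "ay": 0, "az": 0, "dx": 0, "dy": 0, "dz": 0.02, "hand": 0.085}, {"ax": 0, "ay": 0, "az": 0, "dx": 0, "dy": 0, "dz": 0.02, "hand": 0.085}, {"ax": 0, "ay": 0, "az": 0, "dx": 0, "dy": 0, "dz": 0.015, "hand": 0.085}, {"ax": 0, "ay": 0, "az": 0, "dx": 0, "dy": 0, "dz": 0.005, "hand": 0.085}, {"ax": 0, "ay": 0, "az": 0, "dx": 0, "dy": 0, "dz": 0, "hand": 0.085}]}}

```text
time: 6.4
position: [0.6209, 0.1751, 0.0266]
orientation: [179.6, -0.2, 74.2]
force: [0.2, 0.2, -0.4]
grip_width: 0.0848
```

```bash
python3 -c "
from h import *
to(.6186,.176,.02,74.3)"
```

```text
t 6.4 pos [0.6209 0.1751 0.0266] ori [179.6  -0.2  74.2] grip 0.0848 F [ 0.2  0.2 -0.4] 
 rotvec [ 0.0063 -0.0044 -0.0026] shift before turn [ 0.0002 -0.0025  0.0065] after [ 0.0003 -0.0024  0.0066]
```

Call:
{"fn": "jog_arm", "kwargs": {"steps": [{"ax": 0.006, "ay": -0.004, "az": 0, "dx": 0, "dy": -0.0025, "dz": 0.006, "hand": 0.085}, {"ax": 0, "ay": 0, "az": 0, "dx": 0, "dy": 0, "dz": 0, "hand": 0.03}, {"ax": 0, "ay": 0, "az": 0, "dx": 0, "dy": 0, "dz": 0, "hand": 0.03}, {"ax": 0, "ay": 0, "az": 0, "dx": 0, "dy": 0, "dz": 0, "hand": 0.03}, {"ax": 0, "ay": 0, "az": 0, "dx": 0, "dy": 0, "dz": 0, "hand": 0.03}, {"ax": 0, "ay": 0, "az": 0, "dx": 0, "dy": 0, "dz": 0, "hand": 0.03}, {"ax": 0, "ay": 0, "az": 0, "dx": 0, "dy": 0, "dz": 0, "hand": 0.03}], "squeeze": 40}}

```text
time: 7.1
position: [0.6194, 0.1763, 0.0222]
orientation: [179.9, -0.1, 74.1]
force: [-0.4, 0.0, -2.6]
grip_width: 0.0348
```

```bash
python3 -c "
from h import *
to(.6186,.176,.02,74.3)"
```

```text
t 7.1 pos [0.6194 0.1763 0.0222] ori [ 1.799e+02 -1.000e-01  7.410e+01] grip 0.0348 F [-0.4  0.  -2.6] 
 rotvec [ 0.0022 -0.0016 -0.0027] shift before turn [-0.0005 -0.0007  0.0022] after [-0.0005 -0.0007  0.0022]
```

Call:
{"fn": "jog_arm", "kwargs": {"steps": [{"ax": 0, "ay": 0, "az": 0, "dx": 0, "dy": 0, "dz": -0.015, "hand": 0.03}, {"ax": 0, "ay": 0, "az": 0, "dx": 0, "dy": 0, "dz": -0.02, "hand": 0.03}, {"ax": 0, "ay": 0, "az": 0, "dx": -0.002, "dy": -0.02, "dz": -0.02, "hand": 0.03}, {"ax": 0, "ay": 0, "az": 0, "dx": -0.002, "dy": -0.03, "dz": 0, "hand": 0.03}, {"ax": 0, "ay": 0, "az": 0, "dx": -0.002, "dy": -0.03, "dz": 0, "hand": 0.03}, {"ax": 0, "ay": 0, "az": 0, "dx": -0.002, "dy": -0.03, "dz": 0, "hand": 0.03}, {"ax": 0, "ay": 0, "az": 0.07, "dx": 0, "dy": -0.01, "dz": 0, "hand": 0.03}, {"ax": 0, "ay": 0, "az": 0.07, "dx": 0, "dy": -0.005, "dz": 0, "hand": 0.03}, {"ax": 0, "ay": 0, "az": 0, "dx": 0, "dy": 0, "dz": 0, "hand": 0.03}]}}

```text
time: 8.0
position: [0.4934, 0.2038, 0.0865]
orientation: [179.7, -0.3, 65.8]
force: [-0.1, -0.6, -1.9]
grip_width: 0.0349
```

```bash
python3 -c "
from h import *
to(.4956,.2037,.035,65.7)
a=bot.get_image('side')[120:300,180:460]; b=bot.get_image('top')[150:320,180:460]
for c in ('side','top'):print(bot.outline_of(c,'tape_mat')[0]['score'])
cv2.imwrite('pics/a2.png',np.vstack([cv2.resize(i,None,fx=2.0,fy=2.0,interpolation=cv2.INTER_CUBIC)[:298] for i in(a,b)]))
locate('tape_measure',z=.06,seed=(.493,.198))"
```

```text
t 8.0 pos [0.4934 0.2038 0.0865] ori [179.7  -0.3  65.8] grip 0.0349 F [-0.1 -0.6 -1.9] 
 rotvec [ 0.0053 -0.0049  0.0018] shift before turn [0.0006 0.0018 0.0515] after [0.0009 0.002  0.0515]
0.61Traceback (most recent call last):
  File "<string>", line 5, in <module>
    for c in ('side','top'):print(bot.outline_of(c,'tape_mat')[0]['score'])
                                  ~~~~~~~~~~~~~~~~~~~~~~~~~~~~^^^
IndexError: list index out of range
```

Call:
{"fn": "jog_arm", "kwargs": {"steps": [{"ax": 0.005, "ay": -0.005, "az": 0, "dx": 0, "dy": 0.002, "dz": 0.015, "hand": 0.03}, {"ax": 0, "ay": 0, "az": 0, "dx": 0, "dy": 0, "dz": 0.02, "hand": 0.03}, {"ax": 0, "ay": 0, "az": 0, "dx": 0, "dy": 0, "dz": 0.01, "hand": 0.03}, {"ax": 0, "ay": 0, "az": 0, "dx": 0, "dy": 0, "dz": 0, "hand": 0.03}]}}

```text
time: 8.6
position: [0.4991, 0.201, 0.0369]
orientation: [-180.0, 0.0, 65.8]
force: [0.4, -0.3, -1.9]
grip_width: 0.0345
```

```bash
python3 -c "
from h import *
to(.4956,.2037,.0255,65.7)
a=bot.get_image('side')[120:300,180:460]
locate('tape_measure',z=.019,seed=(.493,.198))"
```

```text
t 8.6 pos [0.4991 0.201  0.0369] ori [-180.     0.    65.8] grip 0.0345 F [ 0.4 -0.3 -1.9] 
 rotvec [-0.      0.0002  0.0017] shift before turn [ 0.001  -0.0043  0.0114] after [ 0.001  -0.0043  0.0114]
tape_measure top none
tape_measure xy [0.5069 0.1996] yaw 1.5 1-IoU [0.23] [('side', 0.81)]
```

Call:
{"fn": "jog_arm", "kwargs": {"steps": [{"ax": 0, "ay": 0, "az": 0, "dx": 0.001, "dy": -0.0045, "dz": 0.006, "hand": 0.03}, {"ax": 0, "ay": 0, "az": 0, "dx": 0, "dy": 0, "dz": 0.002, "hand": 0.03}, {"ax": 0, "ay": 0, "az": 0, "dx": 0, "dy": 0, "dz": 0, "hand": 0.03}]}}

```text
time: 9.05
position: [0.4962, 0.2049, 0.0313]
orientation: [179.9, -0.2, 65.8]
force: [-0.6, 0.1, -3.1]
grip_width: 0.0346
```

```bash
python3 -c "
from h import *
to(.4956,.2037,.0255,65.7)"
```

```text
t 9.05 pos [0.4962 0.2049 0.0313] ori [179.9  -0.2  65.8] grip 0.0346 F [-0.6  0.1 -3.1] 
 rotvec [ 0.0026 -0.0034  0.0017] shift before turn [-0.0014 -0.0001  0.0058] after [-0.0013 -0.0001  0.0058]
```

Call:
{"fn": "jog_arm", "kwargs": {"steps": [{"ax": 0.002, "ay": -0.003, "az": 0, "dx": -0.0015, "dy": 0, "dz": 0.004, "hand": 0.03}, {"ax": 0, "ay": 0, "az": 0, "dx": 0, "dy": 0, "dz": 0.002, "hand": 0.03}, {"ax": 0, "ay": 0, "az": 0, "dx": 0, "dy": 0, "dz": 0.0015, "hand": 0.03}, {"ax": 0, "ay": 0, "az": 0, "dx": 0, "dy": 0, "dz": 0, "hand": 0.03}]}}

```text
time: 9.45
position: [0.4963, 0.204, 0.025]
orientation: [179.9, -0.1, 65.8]
force: [-0.7, -0.2, -3.0]
grip_width: 0.0342
```

```bash
python3 -c "
from h import *
to(.4956,.2037,.0255,65.7)"
```

```text
t 9.45 pos [0.4963 0.204  0.025 ] ori [ 1.799e+02 -1.000e-01  6.580e+01] grip 0.0342 F [-0.7 -0.2 -3. ] 
 rotvec [ 0.0025 -0.002   0.0017] shift before turn [-0.0006 -0.0005 -0.0005] after [-0.0006 -0.0005 -0.0005]
```

Call:
{"fn": "jog_arm", "kwargs": {"steps": [{"ax": 0, "ay": 0, "az": 0, "dx": 0, "dy": 0, "dz": 0.001, "hand": 0.03}, {"ax": 0, "ay": 0, "az": 0, "dx": 0, "dy": 0, "dz": 0, "hand": 0.03}]}}

```text
time: 9.65
position: [0.4964, 0.2042, 0.025]
orientation: [179.8, -0.1, 65.8]
force: [0.6, -0.5, -1.7]
grip_width: 0.0348
```

```bash
python3 -c "
from h import *
to(.4956,.2037,.0255,65.7)"
```

```text
t 9.65 pos [0.4964 0.2042 0.025 ] ori [ 1.798e+02 -1.000e-01  6.580e+01] grip 0.0348 F [ 0.6 -0.5 -1.7] 
 rotvec [ 0.0038 -0.0026  0.0018] shift before turn [-0.0008 -0.0006 -0.0005] after [-0.0008 -0.0006 -0.0005]
```

Call:
{"fn": "jog_arm", "kwargs": {"steps": [{"ax": 0, "ay": 0, "az": 0, "dx": 0, "dy": 0, "dz": 0, "hand": 0.06}, {"ax": 0, "ay": 0, "az": 0, "dx": 0, "dy": 0, "dz": 0, "hand": 0.06}, {"ax": 0, "ay": 0, "az": 0, "dx": 0, "dy": 0, "dz": 0, "hand": 0.06}, {"ax": 0, "ay": 0, "az": 0, "dx": 0, "dy": 0, "dz": -0.02, "hand": 0.06}, {"ax": 0, "ay": 0, "az": 0, "dx": 0, "dy": 0, "dz": -0.03, "hand": 0.085}, {"ax": 0, "ay": 0, "az": 0, "dx": 0, "dy": 0, "dz": -0.04, "hand": 0.085}, {"ax": 0, "ay": 0, "az": 0, "dx": 0, "dy": 0, "dz": -0.04, "hand": 0.085}, {"ax": 0, "ay": 0, "az": 0, "dx": 0, "dy": 0, "dz": 0, "hand": 0.085}]}}

```text
time: 10.45
position: [0.4954, 0.2046, 0.1577]
orientation: [180.0, -0.0, 65.9]
force: [0.3, 0.3, -0.3]
grip_width: 0.0851
```

```bash
python3 -c "
from h import *
to(.459,.1026,.03,73)
a=bot.get_image('side')[120:300,180:460]; b=bot.get_image('top')[150:320,180:460]
cv2.imwrite('pics/a3.png',np.vstack([cv2.resize(i,None,fx=2.0,fy=2.0,interpolation=cv2.INTER_CUBIC)[:298] for i in(a,b)]))
locate('tape_measure',z=.003); locate('cover')"
```

```text
t 10.45 pos [0.4954 0.2046 0.1577] ori [180.   -0.   65.9] grip 0.0851 F [ 0.3  0.3 -0.3] 
 rotvec [ 0.0005 -0.0002 -0.1243] shift before turn [-0.108   0.0084  0.1277] after [-0.1082 -0.005   0.1277]
tape_measure top none
tape_measure xy [0.4928 0.2001] yaw 341.8 1-IoU [0.12] [('side', 0.61)]
cover top none
cover xy [0.4558 0.1009] yaw 351.0 1-IoU [0.33] [('side', 0.86)]
```

View pics/a3.png

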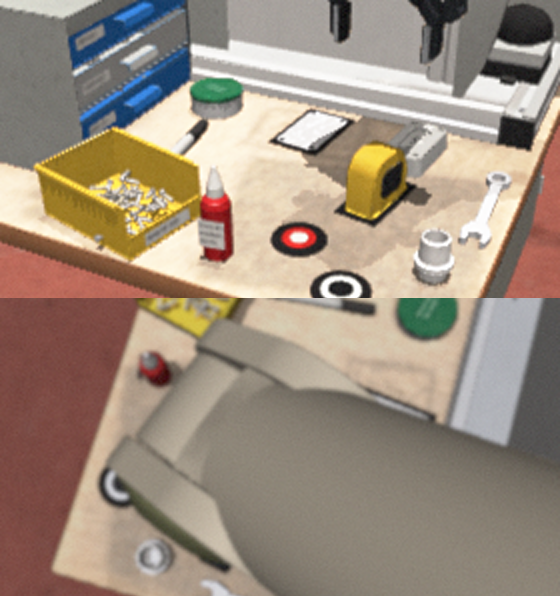

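```bash
python3 -c "
from h import *
for p in((393,288),(378,315),(410,288)):
  for z in(.05,.19): print(p,z,unproject('top',*p,z).round(3))
for p in ((417,100),(410,160),(455,85)):
  for z in (.02,.19): print('side',p,z,unproject('side',*p,z).round(3))"
```

```text
(393, 288) 0.05 [0.419 0.027 0.05 ]
(393, 288) 0.19 [0.423 0.053 0.19 ]
(378, 315) 0.05 [0.364 0.058 0.05 ]
(378, 315) 0.19 [0.377 0.079 0.19 ]
(410, 288) 0.05 [ 0.42  -0.008  0.05 ]
(410, 288) 0.19 [0.423 0.024 0.19 ]
side (417, 100) 0.02 [ 0.388 -0.603  0.02 ]
side (417, 100) 0.19 [ 0.411 -0.033  0.19 ]
side (410, 160) 0.02 [ 0.41  -0.072  0.02 ]
side (410, 160) 0.19 [0.425 0.3   0.19 ]
side (455, 85) 0.02 [ 0.235 -0.833  0.02 ]
side (455, 85) 0.19 [ 0.315 -0.177  0.19 ]
```

Call:
{"fn": "jog_arm", "kwargs": {"steps": [{"ax": 0, "ay": 0, "az": -0.062, "dx": -0.03, "dy": 0.0, "dz": 0, "hand": 0.085}, {"ax": 0, "ay": 0, "az": -0.062, "dx": -0.03, "dy": -0.002, "dz": 0, "hand": 0.085}, {"ax": 0, "ay": 0, "az": 0, "dx": -0.03, "dy": -0.002, "dz": 0, "hand": 0.085}, {"ax": 0, "ay": 0, "az": 0, "dx": -0.014, "dy": 0, "dz": 0, "hand": 0.085}, {"ax": 0, "ay": 0, "az": 0, "dx": 0, "dy": 0, "dz": 0, "hand": 0.085}]}}

```text
time: 11.25
position: [0.4503, 0.1055, 0.1479]
orientation: [-179.2, 0.5, 73.5]
force: [0.6, -0.0, 0.6]
grip_width: 0.0854
```

```bash
python3 -c "
from h import *
to(.459,.1026,.03,73)
a=bot.get_image('side')[20:300,180:580]
cv2.imwrite('pics/a4.png',cv2.resize(a,None,fx=2.0,fy=2.0))"
```

```text
t 11.25 pos [0.4503 0.1055 0.1479] ori [-179.2    0.5   73.5] grip 0.0854 F [ 0.6 -0.   0.6] 
 rotvec [-0.0143  0.0081  0.0095] shift before turn [0.0006 0.0109 0.1177] after [-0.0002  0.0092  0.1179]
```

View pics/a4.png

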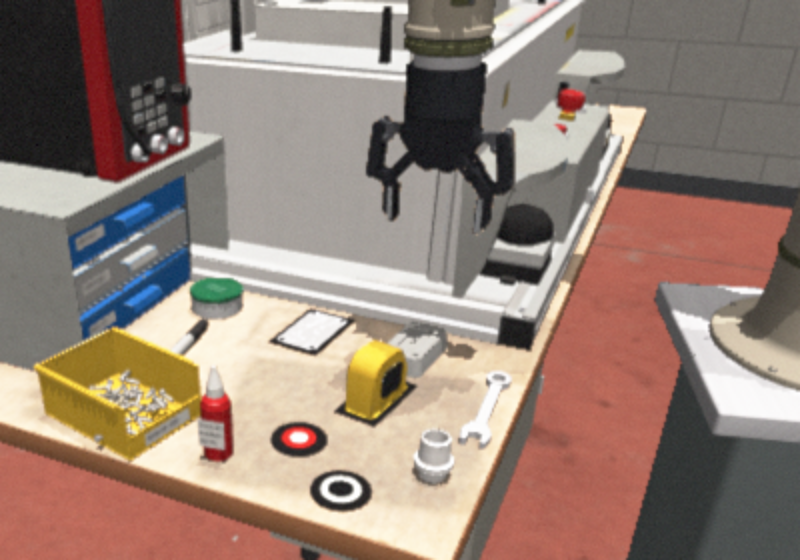

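Call:
{"fn": "jog_arm", "kwargs": {"steps": [{"ax": -0.014, "ay": 0.008, "az": 0.009, "dx": 0, "dy": 0.0095, "dz": 0.01, "hand": 0.085}, {"ax": 0, "ay": 0, "az": 0, "dx": 0, "dy": 0, "dz": 0.025, "hand": 0.085}, {"ax": 0, "ay": 0, "az": 0, "dx": 0, "dy": 0, "dz": 0.025, "hand": 0.085}, {"ax": 0, "ay": 0, "az": 0, "dx": 0, "dy": 0, "dz": 0.025, "hand": 0.085}, {"ax": 0, "ay": 0, "az": 0, "dx": 0, "dy": 0, "dz": 0.015, "hand": 0.085}, {"ax": 0, "ay": 0, "az": 0, "dx": 0, "dy": 0, "dz": 0, "hand": 0.085}]}}

```text
time: 11.9
position: [0.4668, 0.1151, 0.044]
orientation: [179.7, -0.6, 73.3]
force: [-1.0, 0.5, -0.1]
grip_width: 0.085
```

```bash
python3 -c "
from h import *
to(.459,.1026,.003,73)"
```

```text
t 11.9 pos [0.4668 0.1151 0.044 ] ori [179.7  -0.6  73.3] grip 0.085 F [-1.   0.5 -0.1] 
 rotvec [ 0.0046 -0.0108  0.0054] shift before turn [-0.0146 -0.0041  0.0408] after [-0.0142 -0.0038  0.041 ]
```

Call:
{"fn": "jog_arm", "kwargs": {"steps": [{"ax": 0.005, "ay": -0.011, "az": 0.005, "dx": -0.0145, "dy": -0.004, "dz": 0, "hand": 0.085}, {"ax": 0, "ay": 0, "az": 0, "dx": 0, "dy": 0, "dz": 0.015, "hand": 0.085}, {"ax": 0, "ay": 0, "az": 0, "dx": 0, "dy": 0, "dz": 0.015, "hand": 0.085}, {"ax": 0, "ay": 0, "az": 0, "dx": 0, "dy": 0, "dz": 0, "hand": 0.085}]}}

```text
time: 12.3
position: [0.4595, 0.1031, 0.0151]
orientation: [179.9, -0.0, 73.1]
force: [-0.3, 0.3, 0.3]
grip_width: 0.0851
```

```bash
python3 -c "
from h import *
to(.459,.1026,.003,73)"
```

```text
t 12.3 pos [0.4595 0.1031 0.0151] ori [179.9  -0.   73.1] grip 0.0851 F [-0.3  0.3  0.3] 
 rotvec [ 0.0014 -0.0003  0.0013] shift before turn [-0.0007 -0.0004  0.0121] after [-0.0007 -0.0004  0.0121]
```

Call:
{"fn": "jog_arm", "kwargs": {"steps": [{"ax": 0, "ay": 0, "az": 0, "dx": -0.001, "dy": 0, "dz": 0.009, "hand": 0.085}, {"ax": 0, "ay": 0, "az": 0, "dx": 0, "dy": 0, "dz": 0.001, "hand": 0.085}, {"ax": 0, "ay": 0, "az": 0, "dx": 0, "dy": 0, "dz": 0, "hand": 0.045}, {"ax": 0, "ay": 0, "az": 0, "dx": 0, "dy": 0, "dz": 0, "hand": 0.045}, {"ax": 0, "ay": 0, "az": 0, "dx": 0, "dy": 0, "dz": 0, "hand": 0.045}, {"ax": 0, "ay": 0, "az": 0, "dx": 0, "dy": 0, "dz": 0, "hand": 0.045}, {"ax": 0, "ay": 0, "az": 0, "dx": 0, "dy": 0, "dz": 0, "hand": 0.045}]}}

```text
time: 13.0
position: [0.4609, 0.1013, 0.0101]
orientation: [179.6, -0.1, 72.9]
force: [0.3, 0.8, -0.5]
grip_width: 0.0513
```

```bash
python3 -c "
from h import *
to(.459,.1026,.003,73)"
```

```text
t 13.0 pos [0.4609 0.1013 0.0101] ori [ 1.796e+02 -1.000e-01  7.290e+01] grip 0.0513 F [ 0.3  0.8 -0.5] 
 rotvec [ 0.0064 -0.0021 -0.0011] shift before turn [ 0.0007 -0.0022  0.0071] after [ 0.0007 -0.0021  0.0071]
```

Call:
{"fn": "jog_arm", "kwargs": {"steps": [{"ax": 0, "ay": 0, "az": 0, "dx": 0, "dy": 0, "dz": 0, "hand": 0.065}, {"ax": 0, "ay": 0, "az": 0, "dx": 0, "dy": 0, "dz": 0, "hand": 0.065}, {"ax": 0.006, "ay": 0, "az": 0, "dx": 0.0005, "dy": -0.002, "dz": 0.005, "hand": 0.065}, {"ax": 0, "ay": 0, "az": 0, "dx": 0, "dy": 0, "dz": 0.004, "hand": 0.065}, {"ax": 0, "ay": 0, "az": 0, "dx": 0, "dy": 0, "dz": 0, "hand": 0.045}, {"ax": 0, "ay": 0, "az": 0, "dx": 0, "dy": 0, "dz": 0, "hand": 0.045}, {"ax": 0, "ay": 0, "az": 0, "dx": 0, "dy": 0, "dz": 0, "hand": 0.045}, {"ax": 0, "ay": 0, "az": 0, "dx": 0, "dy": 0, "dz": 0, "hand": 0.045}]}}

```text
time: 13.8
position: [0.4592, 0.1025, 0.0008]
orientation: [179.9, -0.1, 72.9]
force: [0.2, -0.6, 1.6]
grip_width: 0.0518
```

```bash
python3 -c "
from h import *
to(.459,.1026,.003,73)"
```

```text
t 13.8 pos [0.4592 0.1025 0.0008] ori [ 1.799e+02 -1.000e-01  7.290e+01] grip 0.0518 F [ 0.2 -0.6  1.6] 
 rotvec [ 0.001  -0.0018 -0.0016] shift before turn [ 0.0001 -0.0002 -0.0022] after [ 0.0001 -0.0003 -0.0022]
```

Call:
{"fn": "jog_arm", "kwargs": {"steps": [{"ax": 0, "ay": 0, "az": 0, "dx": 0, "dy": 0, "dz": -0.01, "hand": 0.045}, {"ax": 0, "ay": 0, "az": 0, "dx": 0, "dy": 0, "dz": -0.02, "hand": 0.045}, {"ax": 0, "ay": 0, "az": 0, "dx": 0, "dy": 0, "dz": -0.025, "hand": 0.045}, {"ax": 0, "ay": 0, "az": 0, "dx": 0, "dy": 0, "dz": -0.025, "hand": 0.045}, {"ax": 0, "ay": 0, "az": 0, "dx": 0, "dy": 0, "dz": 0, "hand": 0.045}]}}

```text
time: 14.3
position: [0.4576, 0.1029, 0.0816]
orientation: [-179.8, 0.1, 73.1]
force: [0.2, -0.6, -1.7]
grip_width: 0.0516
```

```bash
python3 -c "
from h import *
bot.get_image('side'); bot.get_image('top')
locate('cover_mat',seed=(.5819,.0635)); locate('cover_mat',cams=('side',),seed=(.5819,.0635))
to(.5819,.0635,.06,69.3)"
```

```text
cover_mat xy [0.5837 0.0637] yaw 159.4 1-IoU [0.06 0.41] [('side', 0.71), ('top', 0.88)]
cover_mat xy [0.584 0.063] yaw 338.9 1-IoU [0.06] [('side', 0.71)]
t 14.55 pos [0.4563 0.1027 0.0788] ori [-179.6    0.2   73.1] grip 0.0515 F [-0.8 -0.9 -0.5] 
 rotvec [-0.0067  0.0042  0.0667] shift before turn [-0.001   0.1317  0.0179] after [0.0077 0.1313 0.0188]
```

Call:
{"fn": "jog_arm", "kwargs": {"steps": [{"ax": -0.006, "ay": 0.004, "az": 0.03, "dx": 0, "dy": 0.03, "dz": 0, "hand": 0.045}, {"ax": 0, "ay": 0, "az": 0.037, "dx": 0.002, "dy": 0.03, "dz": 0, "hand": 0.045}, {"ax": 0, "ay": 0, "az": 0, "dx": 0.003, "dy": 0.03, "dz": 0, "hand": 0.045}, {"ax": 0, "ay": 0, "az": 0, "dx": 0.002, "dy": 0.025, "dz": 0, "hand": 0.045}, {"ax": 0, "ay": 0, "az": 0, "dx": 0, "dy": 0.013, "dz": 0, "hand": 0.045}, {"ax": 0, "ay": 0, "az": 0, "dx": 0, "dy": 0, "dz": 0, "hand": 0.045}]}}

```text
time: 15.15
position: [0.5797, 0.067, 0.0715]
orientation: [-179.5, 0.4, 69.5]
force: [-0.6, 0.7, 0.6]
grip_width: 0.0516
```

```bash
python3 -c "
from h import *
to(.5828,.0635,.004,69.3)"
```

```text
t 15.15 pos [0.5797 0.067  0.0715] ori [-179.5    0.4   69.5] grip 0.0516 F [-0.6  0.7  0.6] 
 rotvec [-0.009   0.0064  0.0033] shift before turn [-0.0018  0.0047  0.0675] after [-0.0022  0.0041  0.0675]
```

Call:
{"fn": "jog_arm", "kwargs": {"steps": [{"ax": -0.009, "ay": 0.006, "az": 0.003, "dx": -0.002, "dy": 0.004, "dz": 0.01, "hand": 0.045}, {"ax": 0, "ay": 0, "az": 0, "dx": 0, "dy": 0, "dz": 0.015, "hand": 0.045}, {"ax": 0, "ay": 0, "az": 0, "dx": 0, "dy": 0, "dz": 0.015, "hand": 0.045}, {"ax": 0, "ay": 0, "az": 0, "dx": 0, "dy": 0, "dz": 0.01, "hand": 0.045}, {"ax": 0, "ay": 0, "az": 0, "dx": 0, "dy": 0, "dz": 0, "hand": 0.045}]}}

```text
time: 15.65
position: [0.5757, 0.0661, 0.0179]
orientation: [-179.7, 0.2, 69.6]
force: [-0.5, 0.9, -0.8]
grip_width: 0.0515
```

```bash
python3 -c "
from h import *
to(.5828,.0635,.004,69.3)"
```

```text
t 15.65 pos [0.5757 0.0661 0.0179] ori [-179.7    0.2   69.6] grip 0.0515 F [-0.5  0.9 -0.8] 
 rotvec [-0.0057  0.003   0.0048] shift before turn [0.0001 0.0076 0.0139] after [0.0001 0.0075 0.0139]
```

Call:
{"fn": "jog_arm", "kwargs": {"steps": [{"ax": -0.006, "ay": 0.003, "az": 0.005, "dx": 0, "dy": 0.0075, "dz": 0.003, "hand": 0.045}, {"ax": 0, "ay": 0, "az": 0, "dx": 0, "dy": 0, "dz": 0.003, "hand": 0.045}, {"ax": 0, "ay": 0, "az": 0, "dx": 0, "dy": 0, "dz": 0, "hand": 0.045}]}}

```text
time: 15.95
position: [0.5827, 0.0642, 0.0122]
orientation: [179.9, -0.0, 69.4]
force: [0.2, 0.5, 0.4]
grip_width: 0.0514
```

```bash
python3 -c "
from h import *
to(.5828,.0635,.004,69.3)"
```

```text
t 15.95 pos [0.5827 0.0642 0.0122] ori [179.9  -0.   69.4] grip 0.0514 F [0.2 0.5 0.4] 
 rotvec [ 0.0009 -0.0005  0.001 ] shift before turn [-0.0007  0.0003  0.0082] after [-0.0007  0.0003  0.0082]
```

Call:
{"fn": "jog_arm", "kwargs": {"steps": [{"ax": 0, "ay": 0, "az": 0.001, "dx": -0.0005, "dy": 0, "dz": 0.004, "hand": 0.045}, {"ax": 0, "ay": 0, "az": 0, "dx": 0, "dy": 0, "dz": 0.002, "hand": 0.045}, {"ax": 0, "ay": 0, "az": 0, "dx": 0, "dy": 0, "dz": 0.001, "hand": 0.045}, {"ax": 0, "ay": 0, "az": 0, "dx": 0, "dy": 0, "dz": 0, "hand": 0.045}]}}

```text
time: 16.35
position: [0.5831, 0.0635, 0.0055]
orientation: [179.9, -0.1, 69.2]
force: [-0.2, 0.8, -0.0]
grip_width: 0.0514
```

```bash
python3 -c "
from h import *
to(.5828,.0635,.004,69.3)"
```

```text
t 16.35 pos [0.5831 0.0635 0.0055] ori [ 1.799e+02 -1.000e-01  6.920e+01] grip 0.0514 F [-0.2  0.8 -0. ] 
 rotvec [ 0.0022 -0.0012 -0.0009] shift before turn [-0.0001 -0.0003  0.0015] after [-0.0001 -0.0003  0.0015]
```

Call:
{"fn": "jog_arm", "kwargs": {"steps": [{"ax": 0, "ay": 0, "az": 0, "dx": 0, "dy": 0, "dz": 0.0015, "hand": 0.045}, {"ax": 0, "ay": 0, "az": 0, "dx": 0, "dy": 0, "dz": 0.0005, "hand": 0.045}, {"ax": 0, "ay": 0, "az": 0, "dx": 0, "dy": 0, "dz": 0, "hand": 0.07}, {"ax": 0, "ay": 0, "az": 0, "dx": 0, "dy": 0, "dz": 0, "hand": 0.07}, {"ax": 0, "ay": 0, "az": 0, "dx": 0, "dy": 0, "dz": 0, "hand": 0.07}, {"ax": 0, "ay": 0, "az": 0, "dx": 0, "dy": 0, "dz": -0.015, "hand": 0.07}, {"ax": 0, "ay": 0, "az": 0, "dx": 0, "dy": 0, "dz": -0.035, "hand": 0.07}, {"ax": 0, "ay": 0, "az": 0, "dx": 0, "dy": 0, "dz": -0.045, "hand": 0.055}, {"ax": 0, "ay": 0, "az": 0, "dx": 0, "dy": 0, "dz": -0.045, "hand": 0.055}, {"ax": 0, "ay": 0, "az": 0, "dx": 0, "dy": 0, "dz": -0.04, "hand": 0.055}]}}

```text
time: 17.35
position: [0.5792, 0.0638, 0.1881]
orientation: [-179.6, 0.2, 69.4]
force: [1.2, 0.0, 0.4]
grip_width: 0.0554
```

```bash
python3 -c "
from h import *
a=bot.get_image('side')[100:300,180:460]; b=bot.get_image('top')[150:320,180:460]
cv2.imwrite('pics/a5.png',np.vstack([cv2.resize(i,None,fx=2.0,fy=2.0,interpolation=cv2.INTER_CUBIC)[:298] for i in(a,b)]))
locate('cover',z=.003); locate('tape_measure',z=.003); locate('tape_mat')
for c in ('threadlock','bottle_mat','cup_mat','cup'): locate(c,fit_yaw=False)
to(.633,.3205,.17,35)"
```

```text
cover xy [0.5817 0.0638] yaw 339.7 1-IoU [0.11 0.49] [('side', 0.67), ('top', 0.57)]
tape_measure xy [0.4914 0.1965] yaw 337.5 1-IoU [0.14 0.18] [('side', 0.67), ('top', 0.75)]
tape_mat xy [0.4924 0.1986] yaw 335.3 1-IoU [0.63 0.8 ] [('side', 0.45), ('top', 0.58)]
threadlock xy [0.6329 0.3202] yaw 8.2 1-IoU [0.14 0.15] [('side', 0.94), ('top', 0.56)]
bottle_mat xy [0.561  0.2849] yaw 10.1 1-IoU [0.08 0.04] [('side', 0.73), ('top', 0.64)]
cup_mat xy [0.5096 0.3553] yaw 4.7 1-IoU [0.15 0.08] [('side', 0.66), ('top', 0.86)]
cup xy [0.4318 0.3129] yaw 7.2 1-IoU [0.22 0.3 ] [('side', 0.8), ('top', 0.77)]
t 18.15 pos [0.5796 0.0638 0.1848] ori [-179.5    0.2   69.4] grip 0.0552 F [ 0.6 -0.7 -0. ] 
 rotvec [-0.0067  0.0062  0.6005] shift before turn [ 0.2591 -0.0402  0.0142] after [ 0.1909 -0.1796  0.0148]
```

View pics/a5.png

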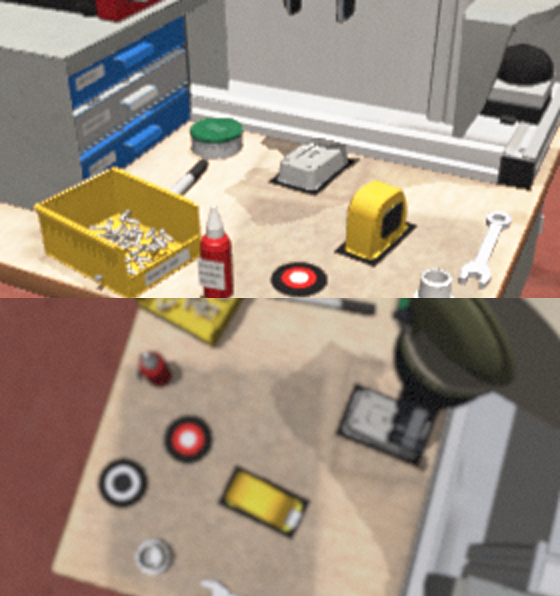

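Call:
{"fn": "jog_arm", "kwargs": {"steps": [{"ax": -0.006, "ay": 0.006, "az": 0, "dx": 0.043, "dy": -0.006, "dz": 0, "hand": 0.055}, {"ax": 0, "ay": 0, "az": 0, "dx": 0.043, "dy": -0.006, "dz": 0, "hand": 0.055}, {"ax": 0, "ay": 0, "az": 0, "dx": 0.043, "dy": -0.006, "dz": 0, "hand": 0.055}, {"ax": 0, "ay": 0, "az": 0, "dx": 0.043, "dy": -0.006, "dz": 0, "hand": 0.055}, {"ax": 0, "ay": 0, "az": 0, "dx": 0.043, "dy": -0.006, "dz": 0, "hand": 0.055}, {"ax": 0, "ay": 0, "az": 0.12, "dx": 0.03, "dy": -0.006, "dz": 0, "hand": 0.055}, {"ax": 0, "ay": 0, "az": 0.12, "dx": 0, "dy": 0, "dz": 0, "hand": 0.055}, {"ax": 0, "ay": 0, "az": 0.12, "dx": 0, "dy": 0, "dz": 0, "hand": 0.055}, {"ax": 0, "ay": 0, "az": 0.12, "dx": 0, "dy": 0, "dz": 0, "hand": 0.055}, {"ax": 0, "ay": 0, "az": 0.12, "dx": 0, "dy": 0, "dz": 0, "hand": 0.055}]}}

```text
time: 19.15
position: [0.634, 0.3149, 0.1813]
orientation: [-179.7, 0.2, 33.7]
force: [-0.9, -0.2, -0.1]
grip_width: 0.0549
```

Call:
{"fn": "jog_arm", "kwargs": {"steps": [{"ax": 0, "ay": 0, "az": 0, "dx": 0, "dy": 0, "dz": 0, "hand": 0.055}]}}

```text
time: 19.25
position: [0.6337, 0.3154, 0.1812]
orientation: [-179.7, 0.2, 33.6]
force: [-0.9, 0.1, 0.2]
grip_width: 0.0557
```

```bash
python3 -c "
from h import *
bot.get_image('side')
locate('cover',cams=('side',),z=.003,seed=(.583,.0635));locate('tape_measure',cams=('side',),z=.003,seed=(.493,.198));locate('cup',fit_yaw=False,cams=('side',))
to(.633,.3205,.12,35)"
```

```text
cover xy [0.5812 0.0628] yaw 343.5 1-IoU [0.14] [('side', 0.89)]
tape_measure xy [0.4929 0.1975] yaw 341.7 1-IoU [0.11] [('side', 0.68)]
cup xy [0.4317 0.3084] yaw 22.1 1-IoU [0.18] [('side', 0.9)]
t 19.45 pos [0.634  0.3148 0.1812] ori [-179.7    0.2   33.8] grip 0.0551 F [-0.4  0.3  0.1] 
 rotvec [-0.0051  0.0031 -0.0208] shift before turn [ 0.0025 -0.0049  0.0612] after [ 0.0025 -0.0052  0.0612]
```

Call:
{"fn": "jog_arm", "kwargs": {"steps": [{"ax": -0.005, "ay": 0.003, "az": -0.02, "dx": 0.0025, "dy": -0.005, "dz": 0.015, "hand": 0.055}, {"ax": 0, "ay": 0, "az": 0, "dx": 0, "dy": 0, "dz": 0.025, "hand": 0.055}, {"ax": 0, "ay": 0, "az": 0, "dx": 0, "dy": 0, "dz": 0.02, "hand": 0.055}, {"ax": 0, "ay": 0, "az": 0, "dx": 0, "dy": 0, "dz": 0, "hand": 0.055}]}}

```text
time: 19.85
position: [0.6332, 0.321, 0.1172]
orientation: [-180.0, -0.1, 35.5]
force: [-1.0, -0.5, -0.6]
grip_width: 0.0551
```

```bash
python3 -c "
from h import *
to(.633,.3205,.033,35)"
```

```text
t 19.85 pos [0.6332 0.321  0.1172] ori [-1.80e+02 -1.00e-01  3.55e+01] grip 0.0551 F [-1.  -0.5 -0.6] 
 rotvec [-0.0003 -0.0013  0.0082] shift before turn [-0.0005  0.0003  0.0842] after [-0.0004  0.0003  0.0842]
```

Call:
{"fn": "jog_arm", "kwargs": {"steps": [{"ax": 0, "ay": 0, "az": 0, "dx": 0, "dy": 0, "dz": 0.02, "hand": 0.055}, {"ax": 0, "ay": 0, "az": 0, "dx": 0, "dy": 0, "dz": 0.02, "hand": 0.055}, {"ax": 0, "ay": 0, "az": 0, "dx": 0, "dy": 0, "dz": 0.02, "hand": 0.055}, {"ax": 0, "ay": 0, "az": 0, "dx": 0, "dy": 0, "dz": 0.015, "hand": 0.055}, {"ax": 0, "ay": 0, "az": 0, "dx": 0, "dy": 0, "dz": 0, "hand": 0.055}]}}

```text
time: 20.35
position: [0.6336, 0.3227, 0.04]
orientation: [-179.9, -0.2, 35.9]
force: [1.6, 0.0, 0.1]
grip_width: 0.0548
```

```bash
python3 -c "
from h import *
to(.633,.3205,.033,35)"
```

```text
t 20.35 pos [0.6336 0.3227 0.04  ] ori [-179.9   -0.2   35.9] grip 0.0548 F [1.6 0.  0.1] 
 rotvec [-0.0013 -0.003   0.0151] shift before turn [-0.0018  0.0015  0.007 ] after [-0.0017  0.0015  0.007 ]
```

Call:
{"fn": "jog_arm", "kwargs": {"steps": [{"ax": 0, "ay": -0.003, "az": 0.015, "dx": -0.002, "dy": 0.0015, "dz": 0.006, "hand": 0.055}, {"ax": 0, "ay": 0, "az": 0, "dx": 0, "dy": 0, "dz": 0, "hand": 0.035}, {"ax": 0, "ay": 0, "az": 0, "dx": 0, "dy": 0, "dz": 0, "hand": 0.03}, {"ax": 0, "ay": 0, "az": 0, "dx": 0, "dy": 0, "dz": 0, "hand": 0.025}, {"ax": 0, "ay": 0, "az": 0, "dx": 0, "dy": 0, "dz": 0, "hand": 0.025}, {"ax": 0, "ay": 0, "az": 0, "dx": 0, "dy": 0, "dz": 0, "hand": 0.025}, {"ax": 0, "ay": 0, "az": 0, "dx": 0, "dy": 0, "dz": 0, "hand": 0.025}], "squeeze": 30}}

```text
time: 21.05
position: [0.6345, 0.3213, 0.0375]
orientation: [-179.9, -0.3, 35.0]
force: [-0.8, -0.0, -1.2]
grip_width: 0.0282
```

```bash
python3 -c "
from h import *
to(.561,.285,.033,35)"
```

```text
t 21.05 pos [0.6345 0.3213 0.0375] ori [-179.9   -0.3   35. ] grip 0.0282 F [-0.8 -0.  -1.2] 
 rotvec [-0.001  -0.0045 -0.0007] shift before turn [-0.0811 -0.0124  0.0041] after [-0.081  -0.0124  0.0045]
```

Call:
{"fn": "jog_arm", "kwargs": {"steps": [{"ax": 0, "ay": -0.004, "az": 0, "dx": 0, "dy": 0, "dz": -0.01, "hand": 0.025}, {"ax": 0, "ay": 0, "az": 0, "dx": 0, "dy": 0, "dz": -0.015, "hand": 0.025}, {"ax": 0, "ay": 0, "az": 0, "dx": -0.01, "dy": -0.002, "dz": -0.01, "hand": 0.025}, {"ax": 0, "ay": 0, "az": 0, "dx": -0.02, "dy": -0.003, "dz": 0, "hand": 0.025}, {"ax": 0, "ay": 0, "az": 0, "dx": -0.02, "dy": -0.003, "dz": 0, "hand": 0.025}, {"ax": 0, "ay": 0, "az": 0, "dx": -0.02, "dy": -0.003, "dz": 0, "hand": 0.025}, {"ax": 0, "ay": 0, "az": 0, "dx": -0.009, "dy": 0, "dz": 0, "hand": 0.025}, {"ax": 0, "ay": 0, "az": 0, "dx": 0, "dy": 0, "dz": 0, "hand": 0.025}]}}

```text
time: 21.85
position: [0.5599, 0.2836, 0.0812]
orientation: [-180.0, -0.3, 34.9]
force: [0.8, -0.3, 0.0]
grip_width: 0.0286
```

```bash
python3 -c "
from h import *
bot.get_image('side')
locate('threadlock',cams=('side',),z=bot.sense()['position'][2]-.0375,fit_yaw=False,seed=(.561,.285))
to(.5624,.286,.0405,35)"
```

```text
threadlock xy [0.5622 0.2785] yaw 13.7 1-IoU [0.51] [('side', 0.59)]
t 21.95 pos [0.5612 0.2846 0.081 ] ori [-180.    -0.4   34.9] grip 0.028 F [-0.5 -0.3 -0.2] 
 rotvec [-0.0007 -0.0068 -0.0011] shift before turn [ 0.0014 -0.0004  0.0405] after [ 0.0017 -0.0005  0.0405]
```

Call:
{"fn": "jog_arm", "kwargs": {"steps": [{"ax": 0, "ay": -0.007, "az": 0, "dx": 0.0015, "dy": 0, "dz": 0.005, "hand": 0.025}, {"ax": 0, "ay": 0, "az": 0, "dx": 0, "dy": 0, "dz": 0.012, "hand": 0.025}, {"ax": 0, "ay": 0, "az": 0, "dx": 0, "dy": 0, "dz": 0.01, "hand": 0.025}, {"ax": 0, "ay": 0, "az": 0, "dx": 0, "dy": 0, "dz": 0, "hand": 0.025}]}}

```text
time: 22.35
position: [0.565, 0.2869, 0.0511]
orientation: [-179.9, -0.1, 34.9]
force: [0.3, 0.1, -0.4]
grip_width: 0.0283
```

```bash
python3 -c "
from h import *
to(.5624,.286,.0405,35)"
```

```text
t 22.35 pos [0.565  0.2869 0.0511] ori [-1.799e+02 -1.000e-01  3.490e+01] grip 0.0283 F [ 0.3  0.1 -0.4] 
 rotvec [-0.0012 -0.0011 -0.0019] shift before turn [-0.0027 -0.0007  0.0106] after [-0.0026 -0.0007  0.0106]
```

Call:
{"fn": "jog_arm", "kwargs": {"steps": [{"ax": -0.001, "ay": -0.001, "az": -0.002, "dx": -0.003, "dy": -0.0007, "dz": 0.005, "hand": 0.025}, {"ax": 0, "ay": 0, "az": 0, "dx": 0, "dy": 0, "dz": 0.002, "hand": 0.025}, {"ax": 0, "ay": 0, "az": 0, "dx": 0, "dy": 0, "dz": 0, "hand": 0.025}]}}

```text
time: 22.65
position: [0.5613, 0.2858, 0.0421]
orientation: [-180.0, 0.1, 35.0]
force: [-0.5, -0.2, -0.7]
grip_width: 0.0283
```

```bash
python3 -c "
from h import *
to(.5624,.286,.0405,35)
b=bot.get_image('side')[150:280,250:450];cv2.imwrite('pics/a6.png',cv2.resize(b,None,fx=3.0,fy=3.0,interpolation=cv2.INTER_CUBIC))"
```

```text
t 22.65 pos [0.5613 0.2858 0.0421] ori [-1.8e+02  1.0e-01  3.5e+01] grip 0.0283 F [-0.5 -0.2 -0.7] 
 rotvec [-0.0005  0.0021  0.0007] shift before turn [0.001  0.0004 0.0016] after [0.001  0.0004 0.0016]
```

View pics/a6.png

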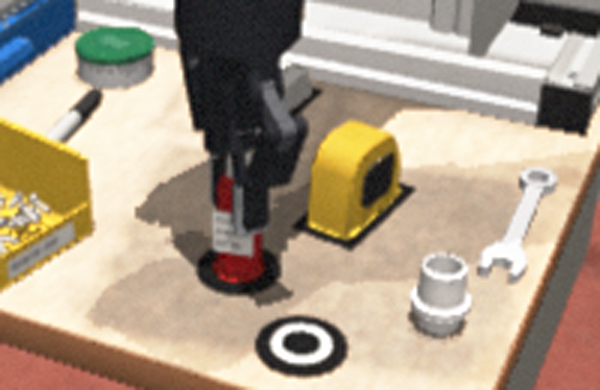

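Call:
{"fn": "jog_arm", "kwargs": {"steps": [{"ax": 0, "ay": 0.002, "az": 0, "dx": 0.001, "dy": 0, "dz": 0.0015, "hand": 0.025}, {"ax": 0, "ay": 0, "az": 0, "dx": 0, "dy": 0, "dz": 0.001, "hand": 0.025}, {"ax": 0, "ay": 0, "az": 0, "dx": 0, "dy": 0, "dz": 0, "hand": 0.025}]}}

```text
time: 23.0
position: [0.5626, 0.2866, 0.0403]
orientation: [-180.0, -0.1, 35.0]
force: [0.1, -0.3, -0.8]
grip_width: 0.0283
```

```bash
python3 -c "
from h import *
to(.5624,.286,.0405,35)"
```

```text
t 23.0 pos [0.5626 0.2866 0.0403] ori [-1.8e+02 -1.0e-01  3.5e+01] grip 0.0283 F [ 0.1 -0.3 -0.8] 
 rotvec [-0.0003 -0.0014  0.0006] shift before turn [-0.0005  0.0004 -0.0002] after [-0.0005  0.0004 -0.0002]
```

Release (with a final half-millimetre) and rise.

Call:
{"fn": "jog_arm", "kwargs": {"steps": [{"ax": 0, "ay": 0, "az": 0, "dx": 0, "dy": 0, "dz": 0.0005, "hand": 0.025}, {"ax": 0, "ay": 0, "az": 0, "dx": 0, "dy": 0, "dz": 0, "hand": 0.034}, {"ax": 0, "ay": 0, "az": 0, "dx": 0, "dy": 0, "dz": 0, "hand": 0.055}, {"ax": 0, "ay": 0, "az": 0, "dx": 0, "dy": 0, "dz": 0, "hand": 0.055}, {"ax": 0, "ay": 0, "az": 0, "dx": 0, "dy": 0, "dz": 0, "hand": 0.055}, {"ax": 0, "ay": 0, "az": 0, "dx": 0, "dy": 0, "dz": -0.02, "hand": 0.055}, {"ax": 0, "ay": 0, "az": 0, "dx": 0, "dy": 0, "dz": -0.035, "hand": 0.055}, {"ax": 0, "ay": 0, "az": 0, "dx": 0, "dy": 0, "dz": -0.035, "hand": 0.055}, {"ax": 0, "ay": 0, "az": 0, "dx": 0, "dy": 0, "dz": -0.035, "hand": 0.055}, {"ax": 0, "ay": 0, "az": 0, "dx": 0, "dy": 0, "dz": -0.01, "hand": 0.055}]}}

```text
time: 24.0
position: [0.5613, 0.2862, 0.1776]
orientation: [-179.9, 0.2, 35.1]
force: [0.2, 1.1, -0.5]
grip_width: 0.0551
```

```bash
python3 -c "
from h import *
b=bot.get_image('side')[130:290,200:460];cv2.imwrite('pics/a7.png',cv2.resize(b,None,fx=3.0,fy=3.0,interpolation=cv2.INTER_CUBIC))
locate('threadlock',cams=('side',),fit_yaw=False,z=.003,seed=(.561,.285))
locate('cup',cams=('side',),fit_yaw=False)
to(.431,.314,.12,35)"
```

```text
threadlock xy [0.5628 0.2811] yaw 16.3 1-IoU [0.17] [('side', 0.73)]
cup xy [0.4315 0.3063] yaw 6.9 1-IoU [0.21] [('side', 0.64)]
t 24.15 pos [0.5603 0.285  0.174 ] ori [-179.9    0.4   35.1] grip 0.0551 F [-0.8 -0.4 -0. ] 
 rotvec [-0.0011  0.0069  0.0013] shift before turn [-0.0888 -0.0979  0.0547] after [-0.0893 -0.0979  0.054 ]
```

View pics/a7.png

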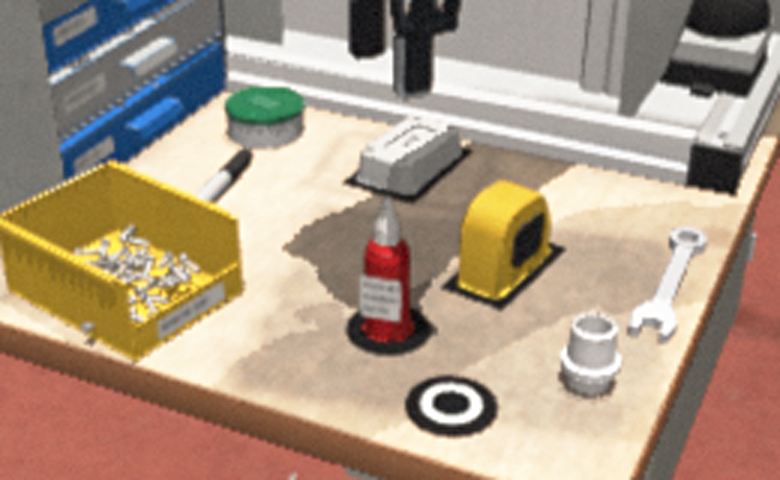

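```bash
python3 -c "
from h import *
print(unproject('side',200+594/3,130+326/3,.043), unproject('top',220+148/4,150+518/4,.038),unproject('top',220+148/4,150+518/4,.02))
print('mat',unproject('side',200+451/3,130+405/3,.003),unproject('top',220+86/4,150+370/4,.003))"
```

```text
[0.43118738 0.3165077  0.043     ] [0.4295564  0.30904337 0.038     ] [0.42928571 0.31173879 0.02      ]
mat [0.51041837 0.35580594 0.003     ] [0.50838497 0.35250895 0.003     ]
```

Call:
{"fn": "jog_arm", "kwargs": {"steps": [{"ax": 0, "ay": 0.007, "az": 0, "dx": -0.02, "dy": -0.025, "dz": 0, "hand": 0.06}, {"ax": 0, "ay": 0, "az": 0, "dx": -0.025, "dy": -0.027, "dz": 0, "hand": 0.06}, {"ax": 0, "ay": 0, "az": 0, "dx": -0.025, "dy": -0.027, "dz": 0.02, "hand": 0.06}, {"ax": 0, "ay": 0, "az": 0, "dx": -0.017, "dy": -0.017, "dz": 0.02, "hand": 0.06}, {"ax": 0, "ay": 0, "az": 0, "dx": 0, "dy": 0, "dz": 0.01, "hand": 0.06}, {"ax": 0, "ay": 0, "az": 0, "dx": 0, "dy": 0, "dz": 0, "hand": 0.06}]}}

```text
time: 24.75
position: [0.427, 0.3102, 0.1137]
orientation: [-179.9, 0.7, 35.0]
force: [-0.5, 0.1, -0.3]
grip_width: 0.06
```

```bash
python3 -c "
from h import *
to(.431,.314,.003,35)
b=bot.get_image('side')[130:290,200:460];cv2.imwrite('pics/a8.png',cv2.resize(b,None,fx=3.0,fy=3.0,interpolation=cv2.INTER_CUBIC))"
```

```text
t 24.75 pos [0.427  0.3102 0.1137] ori [-179.9    0.7   35. ] grip 0.06 F [-0.5  0.1 -0.3] 
 rotvec [-0.0015  0.0121 -0.0007] shift before turn [ 0.0068 -0.0007  0.1106] after [ 0.0055 -0.0008  0.1107]
```

View pics/a8.png

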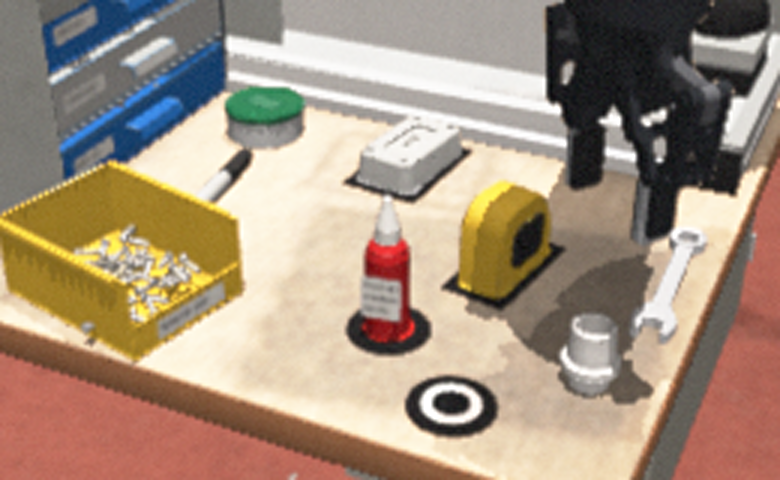

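Call:
{"fn": "jog_arm", "kwargs": {"steps": [{"ax": -0.001, "ay": 0.012, "az": 0, "dx": 0.0055, "dy": -0.001, "dz": 0.01, "hand": 0.06}, {"ax": 0, "ay": 0, "az": 0, "dx": 0, "dy": 0, "dz": 0.02, "hand": 0.06}, {"ax": 0, "ay": 0, "az": 0, "dx": 0, "dy": 0, "dz": 0.02, "hand": 0.06}, {"ax": 0, "ay": 0, "az": 0, "dx": 0, "dy": 0, "dz": 0, "hand": 0.06}]}}

```text
time: 25.2
position: [0.4365, 0.3139, 0.0629]
orientation: [180.0, -0.2, 34.6]
force: [-0.6, 0.3, 0.1]
grip_width: 0.06
```

```bash
python3 -c "
from h import *
to(.4305,.3135,.004,35)"
```

```text
t 25.2 pos [0.4365 0.3139 0.0629] ori [180.   -0.2  34.6] grip 0.06 F [-0.6  0.3  0.1] 
 rotvec [ 0.0001 -0.0036 -0.0065] shift before turn [-0.0054 -0.003   0.0589] after [-0.0051 -0.0031  0.0589]
```

Call:
{"fn": "jog_arm", "kwargs": {"steps": [{"ax": 0, "ay": -0.004, "az": -0.006, "dx": -0.0053, "dy": -0.003, "dz": 0, "hand": 0.06}, {"ax": 0, "ay": 0, "az": 0, "dx": 0, "dy": 0, "dz": 0.015, "hand": 0.06}, {"ax": 0, "ay": 0, "az": 0, "dx": 0, "dy": 0, "dz": 0.02, "hand": 0.06}, {"ax": 0, "ay": 0, "az": 0, "dx": 0, "dy": 0, "dz": 0.01, "hand": 0.06}, {"ax": 0, "ay": 0, "az": 0, "dx": 0, "dy": 0, "dz": 0, "hand": 0.06}]}}

```text
time: 25.7
position: [0.4334, 0.3137, 0.0205]
orientation: [180.0, -0.2, 34.8]
force: [0.5, -0.2, -0.2]
grip_width: 0.0601
```

```bash
python3 -c "
from h import *
to(.4305,.3135,.004,35)"
```

```text
t 25.7 pos [0.4334 0.3137 0.0205] ori [180.   -0.2  34.8] grip 0.0601 F [ 0.5 -0.2 -0.2] 
 rotvec [ 0.0003 -0.0041 -0.0033] shift before turn [-0.0026 -0.0015  0.0165] after [-0.0025 -0.0015  0.0165]
```

Call:
{"fn": "jog_arm", "kwargs": {"steps": [{"ax": 0, "ay": -0.004, "az": -0.003, "dx": -0.0025, "dy": -0.0015, "dz": 0.008, "hand": 0.06}, {"ax": 0, "ay": 0, "az": 0, "dx": 0, "dy": 0, "dz": 0.008, "hand": 0.06}, {"ax": 0, "ay": 0, "az": 0, "dx": 0, "dy": 0, "dz": 0, "hand": 0.045}]}}

```text
time: 26.0
position: [0.4312, 0.314, 0.0053]
orientation: [180.0, -0.1, 35.0]
force: [-0.7, -0.2, 0.4]
grip_width: 0.0469
```

```bash
python3 -c "
from h import *
to(.4305,.3135,.004,35)"
```

```text
t 26.0 pos [0.4312 0.314  0.0053] ori [ 1.8e+02 -1.0e-01  3.5e+01] grip 0.0469 F [-0.7 -0.2  0.4] 
 rotvec [ 0.0001 -0.0021 -0.0006] shift before turn [-0.0009  0.      0.0013] after [-0.0009  0.      0.0013]
```

Call:
{"fn": "jog_arm", "kwargs": {"steps": [{"ax": 0, "ay": 0, "az": 0, "dx": 0, "dy": 0, "dz": 0, "hand": 0.035}, {"ax": 0, "ay": 0, "az": 0, "dx": 0, "dy": 0, "dz": 0, "hand": 0.025}, {"ax": 0, "ay": 0, "az": 0, "dx": 0, "dy": 0, "dz": 0, "hand": 0.025}, {"ax": 0, "ay": 0, "az": 0, "dx": 0, "dy": 0, "dz": 0, "hand": 0.025}, {"ax": 0, "ay": 0, "az": 0, "dx": 0, "dy": 0, "dz": 0, "hand": 0.025}]}}

```text
time: 26.5
position: [0.4315, 0.3143, 0.0061]
orientation: [180.0, -0.2, 35.0]
force: [-0.1, 0.5, -0.3]
grip_width: 0.0335
```

```bash
python3 -c "
from h import *
to(.4305,.3135,.004,35)"
```

```text
t 26.5 pos [0.4315 0.3143 0.0061] ori [180.   -0.2  35. ] grip 0.0335 F [-0.1  0.5 -0.3] 
 rotvec [ 0.0002 -0.0031 -0.0005] shift before turn [-0.0012  0.0001  0.0021] after [-0.0012  0.0001  0.0021]
```

Call:
{"fn": "jog_arm", "kwargs": {"steps": [{"ax": 0, "ay": -0.003, "az": 0, "dx": 0, "dy": 0, "dz": -0.01, "hand": 0.025}, {"ax": 0, "ay": 0, "az": 0, "dx": 0, "dy": 0, "dz": -0.015, "hand": 0.025}, {"ax": 0, "ay": 0, "az": 0, "dx": 0.01, "dy": 0.002, "dz": -0.015, "hand": 0.025}, {"ax": 0, "ay": 0, "az": 0, "dx": 0.02, "dy": 0.003, "dz": 0, "hand": 0.025}, {"ax": 0, "ay": 0, "az": 0, "dx": 0.02, "dy": 0.003, "dz": 0, "hand": 0.025}, {"ax": 0, "ay": 0, "az": 0, "dx": 0.02, "dy": 0.003, "dz": 0, "hand": 0.025}, {"ax": 0, "ay": 0, "az": 0, "dx": 0.015, "dy": 0.002, "dz": 0, "hand": 0.025}, {"ax": 0, "ay": 0, "az": 0, "dx": 0, "dy": 0, "dz": 0, "hand": 0.025}]}}

```text
time: 27.3
position: [0.5108, 0.3527, 0.0533]
orientation: [180.0, 0.1, 35.0]
force: [0.0, -0.4, -0.5]
grip_width: 0.0337
```

```bash
python3 -c "
from h import *
to(.511,.3547,.009,35)"
```

```text
t 27.3 pos [0.5108 0.3527 0.0533] ori [1.8e+02 1.0e-01 3.5e+01] grip 0.0337 F [ 0.  -0.4 -0.5] 
 rotvec [ 0.0004  0.001  -0.0002] shift before turn [ 0.0014 -0.0015  0.0442] after [ 0.0013 -0.0015  0.0443]
```

Call:
{"fn": "jog_arm", "kwargs": {"steps": [{"ax": 0, "ay": 0, "az": 0, "dx": 0.0014, "dy": -0.0015, "dz": 0.008, "hand": 0.025}, {"ax": 0, "ay": 0, "az": 0, "dx": 0, "dy": 0, "dz": 0.012, "hand": 0.025}, {"ax": 0, "ay": 0, "az": 0, "dx": 0, "dy": 0, "dz": 0.01, "hand": 0.025}, {"ax": 0, "ay": 0, "az": 0, "dx": 0, "dy": 0, "dz": 0, "hand": 0.025}]}}

```text
time: 27.7
position: [0.5082, 0.353, 0.0211]
orientation: [180.0, 0.2, 35.0]
force: [0.1, -0.5, 0.3]
grip_width: 0.0333
```

```bash
python3 -c "
from h import *
to(.511,.3547,.009,35)
b=bot.get_image('side')[180:290,270:420];cv2.imwrite('pics/a9.png',cv2.resize(b,None,fx=4.0,fy=4.0,interpolation=cv2.INTER_CUBIC))"
```

```text
t 27.7 pos [0.5082 0.353  0.0211] ori [180.    0.2  35. ] grip 0.0333 F [ 0.1 -0.5  0.3] 
 rotvec [0.0006 0.0039 0.0003] shift before turn [0.0033 0.0002 0.0121] after [0.0032 0.0002 0.0121]
```

View pics/a9.png

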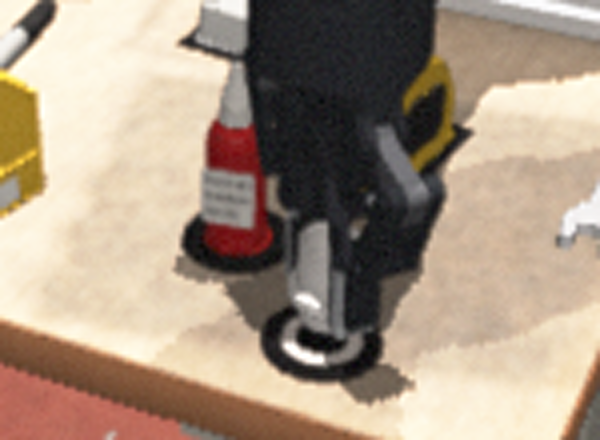

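```bash
python3 -c "
from h import *
im=bot.get_image('side');bot.get_image('top');b=im[200:290,290:450]
for c in('side','top'):
  for r in bot.outline_of(c,'cup')[:3]: print(c,r['score'],r['extent'],r['mask'].sum())
cv2.imwrite('pics/a10.png',cv2.resize(b,None,fx=5.0,fy=5.0,interpolation=cv2.INTER_LANCZOS4))"
```

```text
(no output)
```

View pics/a10.png

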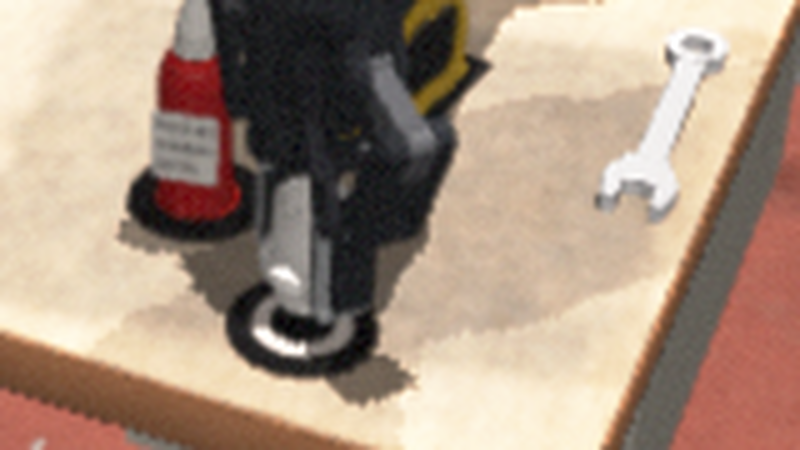

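Call:
{"fn": "jog_arm", "kwargs": {"steps": [{"ax": 0, "ay": 0.004, "az": 0, "dx": 0.0033, "dy": 0, "dz": 0.005, "hand": 0.025}, {"ax": 0, "ay": 0, "az": 0, "dx": 0, "dy": 0, "dz": 0.004, "hand": 0.025}, {"ax": 0, "ay": 0, "az": 0, "dx": 0, "dy": 0, "dz": 0, "hand": 0.025}]}}

```text
time: 28.25
position: [0.5133, 0.3563, 0.0144]
orientation: [180.0, -0.3, 35.0]
force: [-0.4, -0.7, -0.2]
grip_width: 0.0337
```

```bash
python3 -c "
from h import *
to(.511,.3547,.009,35)"
```

```text
t 28.25 pos [0.5133 0.3563 0.0144] ori [180.   -0.3  35. ] grip 0.0337 F [-0.4 -0.7 -0.2] 
 rotvec [ 0.0002 -0.0056 -0.0005] shift before turn [-0.0028  0.0001  0.0053] after [-0.0028  0.0001  0.0054]
```

Call:
{"fn": "jog_arm", "kwargs": {"steps": [{"ax": 0, "ay": -0.005, "az": 0, "dx": -0.0028, "dy": 0, "dz": 0.003, "hand": 0.025}, {"ax": 0, "ay": 0, "az": 0, "dx": 0, "dy": 0, "dz": 0.001, "hand": 0.025}, {"ax": 0, "ay": 0, "az": 0, "dx": 0, "dy": 0, "dz": 0, "hand": 0.025}]}}

```text
time: 28.55
position: [0.5107, 0.3546, 0.0099]
orientation: [180.0, 0.0, 35.0]
force: [0.0, -0.3, 0.1]
grip_width: 0.0335
```

```bash
python3 -c "
from h import *
to(.511,.3547,.009,35)"
```

```text
t 28.55 pos [0.5107 0.3546 0.0099] ori [180.   0.  35.] grip 0.0335 F [ 0.  -0.3  0.1] 
 rotvec [ 0.0002  0.     -0.0007] shift before turn [0.0003 0.     0.0009] after [0.0003 0.     0.0009]
```

Call:
{"fn": "jog_arm", "kwargs": {"steps": [{"ax": 0, "ay": 0, "az": 0, "dx": 0, "dy": 0, "dz": 0.001, "hand": 0.025}, {"ax": 0, "ay": 0, "az": 0, "dx": 0, "dy": 0, "dz": 0.0005, "hand": 0.038}, {"ax": 0, "ay": 0, "az": 0, "dx": 0, "dy": 0, "dz": 0, "hand": 0.05}, {"ax": 0, "ay": 0, "az": 0, "dx": 0, "dy": 0, "dz": 0, "hand": 0.05}, {"ax": 0, "ay": 0, "az": 0, "dx": 0, "dy": 0, "dz": -0.01, "hand": 0.05}, {"ax": 0, "ay": 0, "az": 0, "dx": 0, "dy": 0, "dz": -0.02, "hand": 0.05}, {"ax": 0, "ay": 0, "az": 0, "dx": 0, "dy": 0, "dz": -0.04, "hand": 0.05}, {"ax": 0, "ay": 0, "az": 0, "dx": 0, "dy": 0, "dz": -0.04, "hand": 0.05}, {"ax": 0, "ay": 0, "az": 0, "dx": 0, "dy": 0, "dz": -0.04, "hand": 0.05}, {"ax": 0, "ay": 0, "az": 0, "dx": 0, "dy": 0, "dz": -0.04, "hand": 0.05}]}}

```text
time: 29.55
position: [0.508, 0.3531, 0.2029]
orientation: [180.0, 0.6, 35.1]
force: [0.6, 0.5, -0.2]
grip_width: 0.0497
```

Call:
{"fn": "jog_arm", "kwargs": {"steps": [{"ax": 0, "ay": 0, "az": 0, "dx": 0, "dy": 0, "dz": -0.045, "hand": 0.05}, {"ax": 0, "ay": 0, "az": 0, "dx": 0, "dy": 0, "dz": -0.045, "hand": 0.05}, {"ax": 0, "ay": 0, "az": 0, "dx": 0, "dy": 0, "dz": -0.045, "hand": 0.05}, {"ax": 0, "ay": 0, "az": 0, "dx": 0, "dy": 0, "dz": -0.045, "hand": 0.05}, {"ax": 0, "ay": 0, "az": 0, "dx": 0, "dy": 0, "dz": -0.045, "hand": 0.05}, {"ax": 0, "ay": 0, "az": 0, "dx": 0, "dy": 0, "dz": -0.045, "hand": 0.05}, {"ax": 0, "ay": 0, "az": 0, "dx": 0, "dy": 0, "dz": 0, "hand": 0.05}]}}

```text
time: 30.25
position: [0.5054, 0.3533, 0.4976]
orientation: [-180.0, -0.2, 35.2]
force: [1.2, 1.3, 0.3]
grip_width: 0.0501
```

```bash
python3 -c "
from h import *
from math import *
to(.511,.3547,.5,35)
s=bot.sense();print(s['joint_pos'].round(1), degrees(atan2(*s['position'][1::-1])))
b=bot.get_image('side')[140:290,210:450];cv2.imwrite('pics/a11.png',cv2.resize(b,None,fx=3.3,fy=3.3,interpolation=cv2.INTER_CUBIC))"
```

```text
t 30.25 pos [0.5054 0.3533 0.4976] ori [-180.    -0.2   35.2] grip 0.0501 F [1.2 1.3 0.3] 
 rotvec [-0.0005 -0.0029  0.0043] shift before turn [ 0.0053  0.0021 -0.0024] after [ 0.0054  0.0021 -0.0024]
[ -17.6   18.6  -32.6   83.1   10.    81.  -105.1] 34.95491230372157
```

View pics/a11.png

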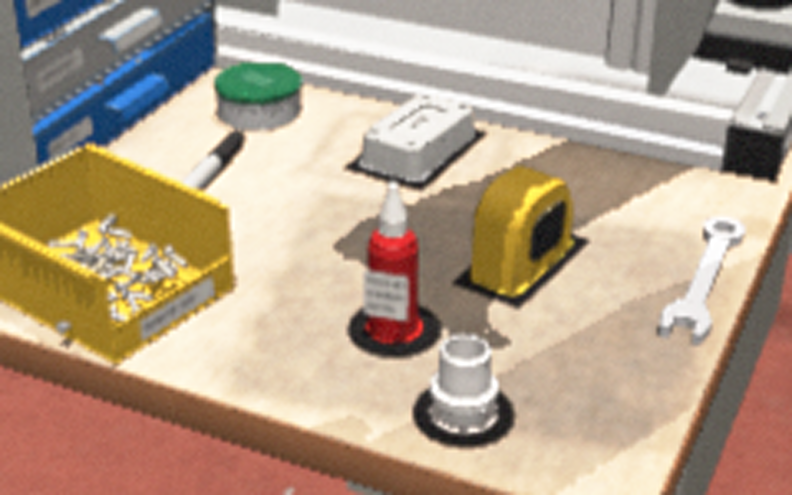

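Call:
{"fn": "jog_arm", "kwargs": {"steps": [{"ax": 0, "ay": 0, "az": 0, "dx": -0.04, "dy": 0, "dz": 0, "hand": 0.05}, {"ax": 0, "ay": 0, "az": 0, "dx": -0.04, "dy": 0, "dz": 0, "hand": 0.05}, {"ax": 0, "ay": 0, "az": 0, "dx": -0.04, "dy": 0, "dz": 0, "hand": 0.05}, {"ax": 0, "ay": 0, "az": 0, "dx": -0.035, "dy": 0, "dz": 0, "hand": 0.05}, {"ax": 0, "ay": 0, "az": 0.105, "dx": -0.0025, "dy": 0.048, "dz": 0, "hand": 0.05}, {"ax": 0, "ay": 0, "az": 0.105, "dx": -0.0025, "dy": 0.048, "dz": 0, "hand": 0.05}, {"ax": 0, "ay": 0, "az": 0.105, "dx": -0.0025, "dy": 0.048, "dz": 0, "hand": 0.05}, {"ax": 0, "ay": 0, "az": 0.105, "dx": -0.0025, "dy": 0.048, "dz": 0, "hand": 0.05}]}}

```text
time: 31.1
position: [0.4426, 0.0825, 0.4883]
orientation: [179.8, 0.6, 11.2]
force: [1.2, -0.5, -0.1]
grip_width: 0.0504
```

Call:
{"fn": "jog_arm", "kwargs": {"steps": [{"ax": 0, "ay": 0, "az": 0.105, "dx": -0.0025, "dy": 0.048, "dz": 0, "hand": 0.05}, {"ax": 0, "ay": 0, "az": 0.105, "dx": -0.0025, "dy": 0.048, "dz": 0, "hand": 0.05}, {"ax": 0, "ay": 0, "az": 0.105, "dx": -0.0025, "dy": 0.048, "dz": 0, "hand": 0.05}, {"ax": 0, "ay": 0, "az": 0.105, "dx": -0.0025, "dy": 0.048, "dz": 0, "hand": 0.05}, {"ax": 0, "ay": 0, "az": 0.105, "dx": -0.0025, "dy": 0.048, "dz": 0, "hand": 0.05}, {"ax": 0, "ay": 0, "az": 0.105, "dx": -0.0025, "dy": 0.048, "dz": 0, "hand": 0.05}, {"ax": 0, "ay": 0, "az": 0.105, "dx": -0.0025, "dy": 0.048, "dz": 0, "hand": 0.05}, {"ax": 0, "ay": 0, "az": 0.105, "dx": -0.0025, "dy": 0.048, "dz": 0, "hand": 0.05}, {"ax": 0, "ay": 0, "az": 0, "dx": 0, "dy": 0, "dz": 0, "hand": 0.05}]}}

```text
time: 32.0
position: [0.3411, -0.2971, 0.483]
orientation: [179.1, 1.0, -39.6]
force: [0.7, 0.1, 0.6]
grip_width: 0.0499
```

```bash
python3 -c "
from h import *
im=bot.get_image('top'); bot.get_image('side')
cv2.imwrite('pics/t2.png',cv2.resize(im[150:300,220:420],None,fx=4,fy=4,interpolation=cv2.INTER_CUBIC))
for t,z,f in (('tape_measure',.003,1),('cover',.003,1),('threadlock',.003,0),('cup',.003,0),('stack_bin',0,1),('grease_tin',0,0)): locate(t,z=z,fit_yaw=f)
print(bot.sense()['time'])"
```

```text
tape_measure xy [0.491  0.1972] yaw 336.6 1-IoU [0.16 0.15] [('side', 0.81), ('top', 0.6)]
cover xy [0.491  0.1981] yaw 337.9 1-IoU [1.   0.74] [('side', 0.8), ('top', 0.33)]
threadlock xy [0.5614 0.2871] yaw 358.1 1-IoU [0.13 0.11] [('side', 0.75), ('top', 0.75)]
cup xy [0.5109 0.3567] yaw 12.2 1-IoU [0.23 0.12] [('side', 0.73), ('top', 0.78)]
stack_bin xy [0.7454 0.272 ] yaw 152.0 1-IoU [0.1  0.08] [('side', 0.93), ('top', 0.6)]
grease_tin xy [0.7139 0.0186] yaw 13.0 1-IoU [0.05 0.09] [('side', 0.82), ('top', 0.65)]
32.7
```

View pics/t2.png

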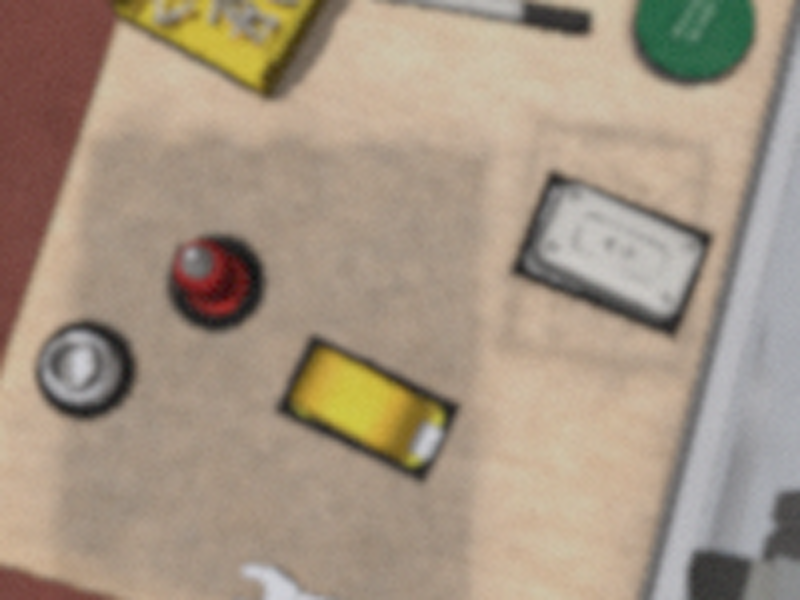

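```bash
python3 -c "
from h import *
out=[]
for cam,(u,v),(w,h) in (('top',(222,185),(180,75)),('side',(290,155),(180,125))):
    k=4.4; a=cv2.resize(bot.get_image(cam)[v:v+h,u:u+w],None,fx=k,fy=k,interpolation=cv2.INTER_CUBIC)
    if cam=='side': a=a[:int(h*k)]
    for t,x,y,yw,z in (('tape_measure',.4931,.1982,335.7,.003),('cover',.5825,.0635,339.3,.003),('threadlock',.561,.285,0,.003),('cup',.5102,.354,0,.003),('tape_mat',.4931,.1982,335.7,0),('cover_mat',.5825,.0635,339.3,0),('bottle_mat',.561,.285,0,0),('cup_mat',.5102,.354,0,0)):
        for P in M[t]:
            W=P@R.from_euler('z',yw,degrees=True).as_matrix().T+[x,y,z]
            hh=cv2.convexHull(((project(cam,W)-[u,v]+.5)*k).astype(np.int32).reshape(-1,1,2)); cv2.polylines(a,[hh],True,(0,255,0) if 'mat' in t else (255,0,255),1)
    out.append(cv2.resize(a,(792,int(h*k)))); cv2.imwrite(f'pics/o_{cam}.png',out[-1])
"
```

```text
(no output)
```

View pics/o_top.png

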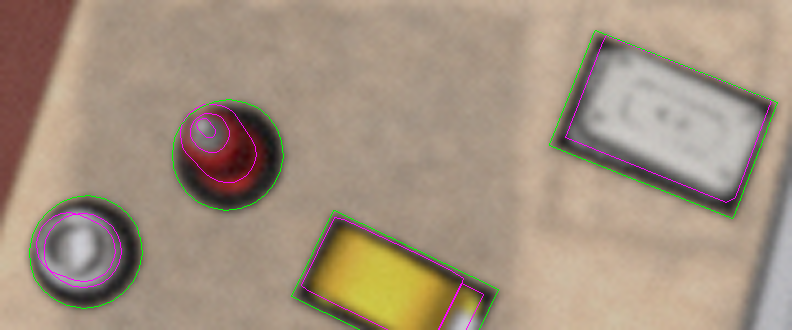

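View pics/o_side.png

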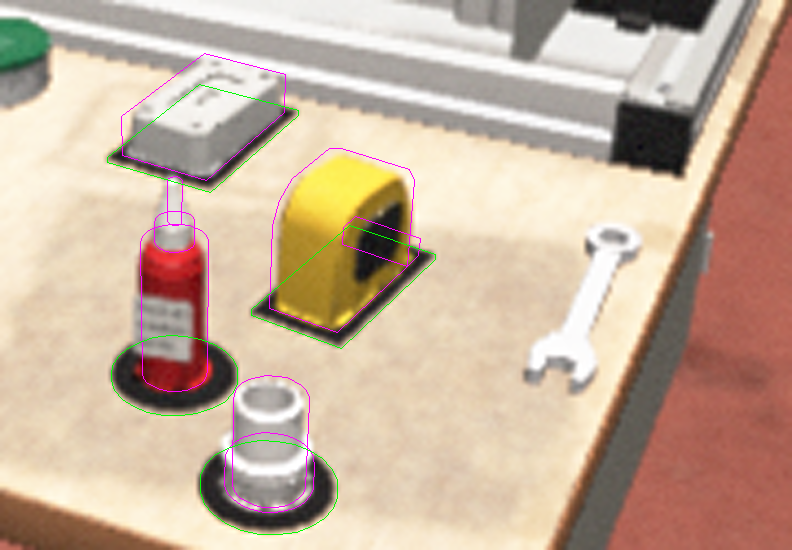

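```bash
python3 -c "
from station import bot
print(bot.job_done(), bot.sense()['time'])"
```

```text
the job is handed in; nothing more can be done
the job is handed in; nothing more can be done
```

I set the tape measure, grey cover, red bottle and aluminium cup on their matching mats, in that order. I then moved the arm clear and handed the job in at about 33 s of the 106 s allowed.

**Last checks**
- **Placement:** overlaying the ideal poses on both camera views showed all four standing upright. Each was within about 2 mm of its mat centre, and the two long ones were within about 1–2° of their outlines.
- **Bystanders:** the yellow screw bin and the grease tin measured the same as at the start, to within 1 mm.
- **Forces:** the readings I took after each move never went above about 3 N.

**Checks that failed or disagreed**
- **Cover:** the last automatic fit failed because the network picked the wrong object in the top picture. I judged its placement from the overlays and the gripper pose at release instead.
- **Cup and bottle:** the two cameras disagreed by up to about 3 mm in y. The cup and bottle fits came out 2–3 mm off centre in y; for the cup I put about half of that down to the fit's own bias.

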